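# Stacking flow-cell sheets square in a leaning corner jig

## Robot

A 6-joint arm with a two-finger parallel gripper is mounted at the origin on the work surface. World frame = base frame: x ahead of the robot, y to its left, z up, the work surface at z = 0. Lengths are in m, angles in rad, forces in N, time in s.
With the tool pointing down it reaches from about 0.375 to 0.9 m from the base axis. Payload 3.1 kg.
Tool frame: the origin (TCP) lies at the very end of the fingers, on their centre line; the grasp point (between the pads) lies 19 mm behind it; z points along the fingers, y is the direction in which the jaws open and shut (so a half turn about z gives the same grasp; the last joint's range is limited). The gripper opens to 85 mm and grips with 20 to 120 N. Pads are 22 mm wide; open, the fingers measure 114 mm over their backs; the gripper's body (76 mm by 85 mm) begins 54 mm behind the grasp point. The pads swing forward as they close: fully open they stand 13 mm farther back than shut.
Start: joints at [0.971, 0.527, 1.433, -0, 1.181, -0.178], TCP at [0.256, 0.57, 0.231] pointing down, gripper open.
Joint ranges: [-3.08, 3.08], [-0.75, 2.2], [0.22, 2.44], [-1.43, 4.57], [0, 2.65], [-2.85, 2.85]. Speed limits (rad/s): [2.79, 2.79, 3.14, 3.14, 3.14, 3.14].

## Interface

Orientations are given as a unit quaternion [x, y, z, w].
In Python, from station import manip gives the robot as it stands.
- The arm moves only by the tool send_rows, never from a script. Its argument "motion" is a list of rows, each an object with "gripper": the finger opening in mm, from 0 to 85.4; "travel": the shift along the tool's x, y, z in mm, a list of three; "rotation": the turn, a rotation vector about the tool's x, y, z in degrees, a list of three. In form: [{"gripper": gripper, "travel": [x, y, z], "rotation": [ax, ay, az]}, ...]. A call has 1 to 12 rows; each row shifts and turns the commanded pose from where the row before left it, along the tool's axes as they then stand; what a row does not reach is not made up. A row lasts 1/12 s, in which the tool goes at most 41.7 mm and 7.16 degrees, less where a joint would pass 70% of its speed; a pose out of reach is approached as far as the arm can. A call is refused whole if a number of a shift passes 41.7 or a number of a turn 7.16, either way. A call with a gripper value outside its range is refused whole. The fingers move at their own pace and stop on an object; "newtons" is the grip in N (left out, the last holds). Time passes only in rows, so rows that do not move let the fingers close. It gives the time, the measured TCP pose, the force and the opening at its end, in the units of the state.
- manip.sense(): the state, without advancing time (a new reading comes with each control period).
- manip.snapshot(name): name is "side" or "top" or "wrist"; returns the picture (480x640x3 uint8, red, green, blue); there is no depth.
- manip.calibration(name): a dict with "fx", "fy", "cx", "cy" (pixels), "cam_to_world" (4x4, takes a point from camera to world coordinates). Camera axes: x right, y down, z forward; pixel columns grow to the right and rows downward; lengths in m; the calibration is good to about 2 mm. A picture is of the moment at which its call begins: read the wrist's pose just before it. calibration takes no time and is no camera call; for the wrist camera it gives the pose at the moment of the call.
- manip.sign_off(): hands the job in, once; it reports no verdict.
The state is a dict: "t": time; "q": joint angles; "qd": joint speeds; "tau": joint torques, N m; "tcp_pos": TCP position; "tool_rot": TCP orientation; "force": force on the tool from outside, world axes, zero at the start; "ft_torque": the same for the moment, N m; "finger_gap": opening from 0.0 (shut) to 1.0 (fully open).
Only numpy, scipy, OpenCV 4.12 (cv2) and the standard library are available. Lean on these libraries where they do the work, as an engineer would, in place of code of your own. Each camera call takes 0.05 s, during which the arm holds its last target. There are 200 camera calls.

## Task

Start the cell stack in the leaning jig: lay the black graphite plate on the bed with its long side along the side fence and slide it snug and square against both corner fences, then lay the white flow frame on top of it the same way and square that against both fences too. Lay each sheet down flat to the slope before letting go, never dropping it or letting it flop over, keep the sides that face up now facing up, let go at the end, and leave the screwdriver, bottle and jar where they stand.

Things in the scene. Friction and masses are not known exactly. Their poses are not given: they have to be found in the camera images.
- bed: Flat aluminium bed of the fixed jig, sloping 33 degrees, low end to the robot. Origin: on its surface at the corner where the fences' inner faces would meet, 37 mm above the bench. x runs up the slope along the side fence, y level to the left along the low fence, z square out of the bed. It spans x -20 to 150, y -24 to 152 mm; its top edge is 119 mm up. Only the fences stand on it.
- side_fence (a point): Top inner edge, mid length, of the dark steel side fence, which runs up the slope on the bed's right as the robot sees it: 10 mm thick, 24 mm high; in bed axes it fills x 12 to 134, y -10 to 0 mm.
- low_fence (a point): Top inner edge, mid length, of the dark steel low fence across the bed's low end: 10 mm thick, 24 mm high; in bed axes it fills x -10 to 0, y 12 to 124 mm.
- home (a point): Point on the bed surface under the centre of the underside of the black plate when it is home, long side on the side fence and short side on the low fence: bed x 55, y 31, z 0 mm. The white frame's underside is then 8 mm further out. Axes as the bed's.
- graphite: Black graphite plate with a milled serpentine on its top face, about 100 g, 110 x 62 x 8 mm, origin at the centre of its underside, x along its 110 mm length, z up out of its top face. Lies flat on the blue mat. Let go on the sloping bed it may stay or slide slowly down to the low fence; 1 to 2 N slides it sideways. Turned end for end is the same.
- frame: White plastic flow frame, a flat sheet with a 70 x 38 mm window in its middle (long rails 12 mm wide, ends 20 mm), about 50 g, 110 x 62 x 8 mm, origin at the centre of its underside, x along its 110 mm length, z up out of its top face. Lies flat on the blue mat. Let go on the plate in the jig it may stay or slide slowly down to the low fence; a light push slides it sideways. Turned end for end is the same.
- mat: Blue bench mat, fixed, 170 x 290 x 3 mm, origin at the centre of its underside; the two sheets start on it, 140 mm apart, either one on either side.
- driver: Yellow-handled screwdriver lying on the bench, 190 mm long, origin under its middle; bystander.
- bottle: Amber bottle, 60 mm across, 95 mm tall, origin at the centre of its base; bystander.
- jar: Grey jar with black cap, 52 mm across, 50 mm tall, origin at the centre of its base; bystander.
Not all that is in view belongs to the job. Several things have the shape of the frame; the one meant has the colours described above. Of the things that look like the graphite, take the one that is farthest to the robot's left at the start.

How it is judged:
By the outcome, as a careful person would: the job done as asked, in the order asked, and still so for the second after the job is handed in, with the robot touching nothing.
It also fails if it takes over 72 s, if anything falls off the work surface, if the arm or the gripper's body presses on something with over 40 N, if the wrist force passes 120 N, or if a joint passes its speed limit or range.

## Working session

There is one attempt and no reset: what is moved stays moved. The work goes in short steps, Python scripts to look and compute and a tool call to move; the robot and the scene stay as the last step left them, time stands still between calls to the robot, and variables do not carry over. Pictures are saved under pics/ and viewed, about 8 in all and at most 12, crops included, and the job is handed in when it is done.

Besides the shell and the picture viewer there is one more tool, called as name(argument=value, ...), one argument or row to a line, values as JSON. send_rows: Moves the arm, as the interface text tells. Its arguments: {"type":"object","properties":{"motion":{"type":"array","items":{"type":"object","properties":{"gripper":{"type":"number"},"travel":{"type":"array","items":{"type":"number"}},"rotation":{"type":"array","items":{"type":"number"}}}}},"newtons":{"type":"number"}},"required":["motion"]}

```bash
mkdir -p pics; ls
python3 - <<'E'
from station import manip
import cv2,numpy as np
np.set_printoptions(precision=4,suppress=True)
for n in("side","top"):
    im=manip.snapshot(n);cv2.imwrite(f"pics/{n}0.png",im[:,:,::-1]);c=manip.calibration(n);print(n,c)
print(manip.sense())
E
```

```text
pics
side {'fx': 541.7395402076213, 'fy': 541.7395402076213, 'cx': 313.7157711656159, 'cy': 225.96482580312122, 'cam_to_world': array([[ 0.8463, -0.373 ,  0.3804,  0.0893],
       [-0.5327, -0.5819,  0.6145, -0.7439],
       [-0.0079, -0.7227, -0.6911,  0.9093],
       [ 0.    ,  0.    ,  0.    ,  1.    ]])}
top {'fx': 443.92583614296535, 'fy': 443.92583614296535, 'cx': 322.05707807028193, 'cy': 238.27130804913546, 'cam_to_world': array([[ 0.0012, -0.9848,  0.1734,  0.4148],
       [-1.    , -0.0008,  0.0025, -0.0137],
       [-0.0023, -0.1734, -0.9848,  0.8592],
       [ 0.    ,  0.    ,  0.    ,  1.    ]])}
{'t': 0.1, 'q': array([ 0.9705,  0.5284,  1.4338, -0.    ,  1.1814, -0.1785]), 'qd': array([-0.0004, -0.0029, -0.0019,  0.0006,  0.0001,  0.0006]), 'tau': array([ -0.0002, -44.3304, -17.8585,  -0.0002,   0.004 ,   0.    ]), 'tcp_pos': array([0.2555, 0.5697, 0.2304]), 'tool_rot': array([ 0.2094,  0.9778, -0.0009, -0.0004]), 'force': array([0.9448, 0.2438, 0.0755]), 'ft_torque': array([-0.0116,  0.0266, -0.0034]), 'finger_gap': 1.0025922370850935}
```

View pics/top0.png

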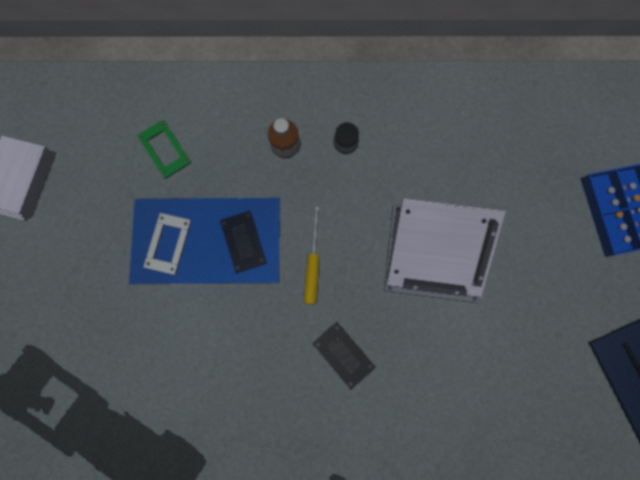

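View pics/side0.png

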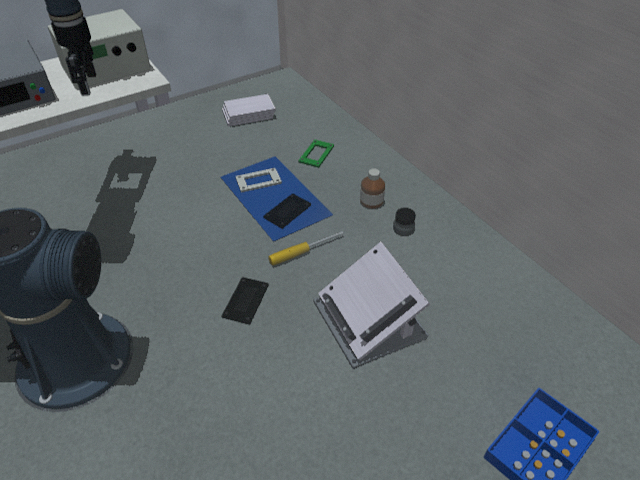

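```bash
cat > h.py <<'E'
import numpy as np,cv2
from station import manip
from scipy.spatial.transform import Rotation as R
from scipy.optimize import least_squares
np.set_printoptions(precision=4,suppress=True)
def plane(uv,c,z):
    uv=np.atleast_2d(uv).astype(float);T=c["cam_to_world"]
    d=np.c_[(uv[:,0]-c["cx"])/c["fx"],(uv[:,1]-c["cy"])/c["fy"],np.ones(len(uv))]@T[:3,:3].T
    return T[:3,3]+d*((z-T[2,3])/d[:,2])[:,None]
def proj(P,c):
    T=c["cam_to_world"];p=(np.atleast_2d(P)-T[:3,3])@T[:3,:3]
    return np.c_[p[:,0]/p[:,2]*c["fx"]+c["cx"],p[:,1]/p[:,2]*c["fy"]+c["cy"]]
def bedR(yaw): # columns: bed axes in world; x up slope, y left
    return (R.from_euler('z',yaw)*R.from_euler('y',-np.radians(33))).as_matrix()
def bedpts(p,B): return np.r_[p[:2],.037]+np.array(B)/1000@bedR(p[2]).T
E
python3 - <<'E'
from h import *
c=manip.calibration("top");im=cv2.imread("pics/top0.png")
hsv=cv2.cvtColor(im,cv2.COLOR_BGR2HSV)
for n,m in(("frame",(hsv[:,:,2]>130)&(hsv[:,:,1]<90)),("graph",hsv[:,:,2]<70)):
    m=m.astype(np.uint8);m[:198]=0;m[284:]=0;m[:,:134]=0;m[:,279:]=0
    cs,_=cv2.findContours(m,cv2.RETR_EXTERNAL,cv2.CHAIN_APPROX_NONE);k=max(cs,key=cv2.contourArea)
    w=plane(k[:,0],c,.011)[:,:2].astype(np.float32);r=cv2.minAreaRect(w*1000)
    b=cv2.boxPoints(r);print(n,r,b.tolist(),k[:,0].min(0),k[:,0].max(0))
a=cv2.resize(im[185:300,120:290],(800,541),interpolation=cv2.INTER_CUBIC)[:, :]
b=cv2.resize(im[185:310,375:520],None,fx=4,fy=4,interpolation=cv2.INTER_CUBIC)
s=cv2.imread("pics/side0.png");
a=cv2.resize(im[195:290,125:290],None,fx=2.4,fy=2.4);d=cv2.resize(s[235:370,310:435],None,fx=3,fy=3,interpolation=cv2.INTER_CUBIC)
o=np.zeros((600,800,3),np.uint8);o[:228,:396]=a
t=cv2.resize(im[190:305,380:515],None,fx=2.96,fy=2.96,interpolation=cv2.INTER_CUBIC);o[230:230+t.shape[0],:t.shape[1]]=t
o[:405,410:785]=d
cv2.imwrite("pics/c1.png",o)
E
```

```text
frame ((554.76025390625, 289.894287109375), (59.01564025878906, 107.95362854003906), 76.6908187866211) [[495.4402770996094, 273.6047668457031], [600.4945068359375, 248.75320434570312], [614.0802001953125, 306.1838073730469], [509.0260009765625, 331.0353698730469]] [145 215] [187 273]
graph ((558.5582275390625, 142.11727905273438), (109.28326416015625, 61.48614501953125), 18.664623260498047) [[496.9516906738281, 153.75665283203125], [516.62890625, 95.50418090820312], [620.164794921875, 130.4779052734375], [600.487548828125, 188.73037719726562]] [221 211] [265 272]
```

View pics/c1.png

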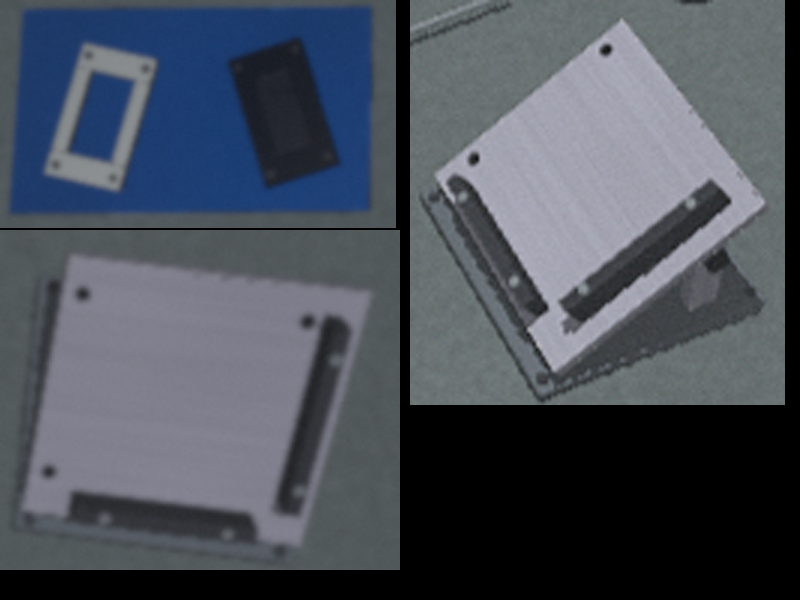

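```bash
cat >> h.py <<'E'
def graspR(ang,tilt=0):  # tool: z down, y perpendicular to long axis at world angle ang
    x=np.array([np.cos(ang),np.sin(ang),0]);z=np.array([0,0,-1.]);return np.c_[x,np.cross(z,x),z]
def jigR(yaw): B=bedR(yaw);return np.c_[B[:,0],-B[:,1],-B[:,2]]
def go(p,Rt,allow_half=False):
    s=manip.sense();C=R.from_quat(s["tool_rot"]);T=R.from_matrix(Rt)
    rv=(C.inv()*T).as_rotvec(degrees=True);n=int(np.ceil(np.abs(rv).max()/7))
    d=T.inv().apply(np.array(p)-s["tcp_pos"])*1000;d0=C.inv().apply(np.array(p)-s["tcp_pos"])*1000
    print("t",s["t"],"tcp",s["tcp_pos"],"F",s["force"],"gap",s["finger_gap"])
    print("rot",rv,"n",n,"per",rv/max(n,1),"| travel after rot",d,"n",np.abs(d).max()/40,"| before",d0)
E
python3 - <<'E'
from h import *
B=[(150,152,0),(150,-24,0),(-20,-24,0),(-20,152,0)]
ut=np.array([(403,198.4),(505.3,210.9),(481.4,296.8),(387.4,286)]);us=np.array([(380.7,241.7),(428.3,303.3),(358.7,359),(319,293.3)])
ct=manip.calibration("top");cs=manip.calibration("side")
f=lambda p:np.r_[(proj(bedpts(p,B),ct)-ut).ravel(),(proj(bedpts(p,B),cs)-us).ravel()]
r=least_squares(f,[.5,-.2,.1],loss='soft_l1');print(r.x,np.degrees(r.x[2]),f(r.x))
print("home",bedpts(r.x,(55,31,0)))
go([.5585,.142,.12],graspR(np.radians(18.66)));go([.5585,.142,.12],graspR(np.radians(198.66)))
E
```

```text
[ 0.4714 -0.2873 -0.1233] -7.067130756774745 [ 0.5182 -0.0094  0.7436 -0.18    0.3867 -0.3606  0.2179 -1.3324 -0.7239
 -0.7064  0.077  -0.8016 -1.1594  0.3277 -1.7258 -0.1448]
home [ 0.521  -0.2622  0.067 ]
t 0.1 tcp [0.2555 0.5697 0.2304] F [0.9448 0.2438 0.0755] gap 1.0025922370850935
rot [ -0.0741   0.1222 137.1705] n 20 per [-0.0037  0.0061  6.8585] | travel after rot [150.2297 502.1583 110.4284] n 12.553958037453105 | before [-451.5888 -265.9326  110.7874]
t 0.1 tcp [0.2555 0.5697 0.2304] F [0.9448 0.2438 0.0755] gap 1.0025922370850935
rot [ -0.0973  -0.059  -42.8295] n 7 per [-0.0139 -0.0084 -6.1185] | travel after rot [-150.2297 -502.1583  110.4284] n 12.553958037453105 | before [-451.5888 -265.9326  110.7874]
```

send_rows(
  motion=[
    {"gripper":85,"rotation":[0,0,-6.1],"travel":[0,0,0]},
    {"gripper":85,"rotation":[0,0,-6.1],"travel":[0,0,0]},
    {"gripper":85,"rotation":[0,0,-6.1],"travel":[0,0,0]},
    {"gripper":85,"rotation":[0,0,-6.1],"travel":[0,0,0]},
    {"gripper":85,"rotation":[0,0,-6.1],"travel":[0,0,0]},
    {"gripper":85,"rotation":[0,0,-6.1],"travel":[0,0,0]},
    {"gripper":85,"rotation":[0,0,-6.1],"travel":[0,0,0]},
  ],
  newtons=40,
)

```text
t: 0.68
tcp_pos: [0.2556, 0.5699, 0.2307]
tool_rot: [-0.164, 0.987, -0.0, -0.0]
force: [0.5, -0.1, -0.3]
finger_gap: 0.993
```

send_rows(
  motion=[
    {"gripper":85,"rotation":[0,0,0],"travel":[-12.5,-41,4]},
    {"gripper":85,"rotation":[0,0,0],"travel":[-12.5,-41,4]},
    {"gripper":85,"rotation":[0,0,0],"travel":[-12.5,-41,4]},
    {"gripper":85,"rotation":[0,0,0],"travel":[-12.5,-41,4]},
    {"gripper":85,"rotation":[0,0,0],"travel":[-12.5,-41,4]},
    {"gripper":85,"rotation":[0,0,0],"travel":[-12.5,-41,4]},
    {"gripper":85,"rotation":[0,0,0],"travel":[-12.5,-41,4]},
    {"gripper":85,"rotation":[0,0,0],"travel":[-12.5,-41,4]},
    {"gripper":85,"rotation":[0,0,0],"travel":[-12.5,-41,4]},
    {"gripper":85,"rotation":[0,0,0],"travel":[-12.5,-41,4]},
    {"gripper":85,"rotation":[0,0,0],"travel":[-12.5,-41,4]},
    {"gripper":85,"rotation":[0,0,0],"travel":[-12.5,-41,4]},
  ],
)

```text
t: 1.68
tcp_pos: [0.5454, 0.1629, 0.1844]
tool_rot: [-0.161, 0.987, 0.0, -0.0]
force: [-0.6, 0.2, 0.4]
finger_gap: 0.996
```

Run:
```python
from h import *
s=manip.sense();c=manip.calibration("wrist");im=manip.snapshot("wrist");cv2.imwrite("pics/w1.png",im[:,:,::-1]);np.save("w1.npy",c)
print(c,s["q"])
go([.5585,.142,.06],graspR(np.radians(198.66)))
```

```text
{'fx': 421.8539390474189, 'fy': 421.8539390474189, 'cx': 313.7774691209882, 'cy': 241.12939364894405, 'cam_to_world': array([[-0.317 ,  0.9138,  0.2538,  0.4831],
       [ 0.9484,  0.3053,  0.0855,  0.1421],
       [ 0.0007,  0.2679, -0.9635,  0.3267],
       [ 0.    ,  0.    ,  0.    ,  1.    ]])} [ 0.094   0.5124  1.6217  0.0001  1.0083 -1.8001]
t 1.7333 tcp [0.5515 0.1565 0.184 ] F [ 4.5691 -2.4817  0.579 ] gap 0.9995373826015748
rot [-0.3369  0.2135 -0.3993] n 1 per [-0.3369  0.2135 -0.3993] | travel after rot [ -1.9699 -15.9705 123.972 ] n 3.0993011655451688 | before [ -1.6165 -15.2288 124.0705]
```

View pics/w1.png

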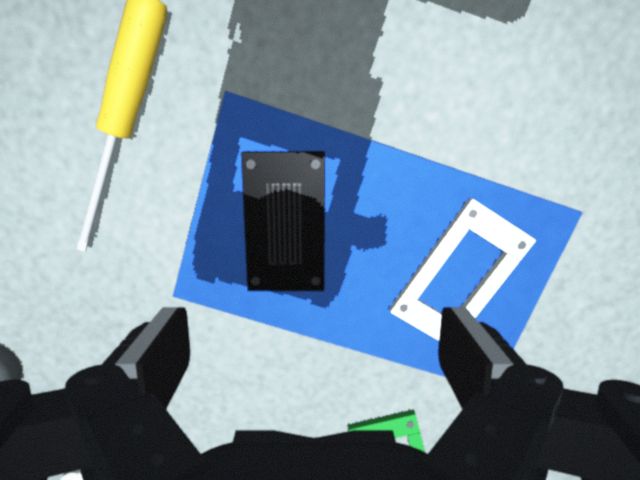

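Run:
```python
from h import *
c=np.load("w1.npy",allow_pickle=True).item()
g=plane([(242,152),(325,151),(324.5,290.5),(248,291)],c,.011)[:,:2];print(g,g.mean(0))
e=lambda a,b:(np.linalg.norm(b-a),np.degrees(np.arctan2(*(b-a)[::-1])))
print(e(g[0],g[1]),e(g[3],g[2]),e(g[0],g[3]),e(g[1],g[2]))
f=plane([(471,199),(536,240),(390,309)],c,.011)[:,:2];print(f,(f[1]+f[2])/2,e(f[0],f[1]),e(f[2],f[0]))
a=np.radians(e((g[0]+g[1])/2,(g[2]+g[3])/2)[1]);print(np.degrees(a))
go(np.r_[g.mean(0),.03],graspR(a+np.pi))
```

```text
[[0.5186 0.0986]
 [0.4986 0.1561]
 [0.6025 0.1913]
 [0.6224 0.1332]] [0.5605 0.1448]
(np.float64(0.060892936417474654), np.float64(109.15824969639579)) (np.float64(0.061439856131888), np.float64(108.87045918698178)) (np.float64(0.1094422744022143), np.float64(18.395659653982978)) (np.float64(0.10974496194275894), np.float64(18.68291180842913))
[[0.4972 0.2723]
 [0.5107 0.3335]
 [0.6009 0.2471]] [0.5558 0.2903] (np.float64(0.06259130023054756), np.float64(77.56746766087797)) (np.float64(0.10675324419108817), np.float64(166.2928664975613))
18.539484072659945
t 1.7333 tcp [0.5515 0.1565 0.184 ] F [ 4.5691 -2.4817  0.579 ] gap 0.9995373826015748
rot [-0.3367  0.2139 -0.2788] n 1 per [-0.3367  0.2139 -0.2788] | travel after rot [ -4.8178 -13.9489 153.972 ] n 3.8493011655451688 | before [ -4.3085 -13.0217 154.0683]
```

send_rows(
  motion=[
    {"gripper":85,"rotation":[0,0,0],"travel":[0,0,30]},
    {"gripper":85,"rotation":[0,0,0],"travel":[0,0,35]},
    {"gripper":85,"rotation":[0,0,0],"travel":[0,0,35]},
    {"gripper":85,"rotation":[0,0,0],"travel":[0,0,10]},
    {"gripper":85,"rotation":[0,0,0],"travel":[0,0,0]},
    {"gripper":85,"rotation":[0,0,0],"travel":[0,0,0]},
    {"gripper":85,"rotation":[0,0,0],"travel":[0,0,0]},
  ],
)

```text
t: 2.32
tcp_pos: [0.5462, 0.1653, 0.0765]
tool_rot: [-0.161, 0.987, -0.0, 0.002]
force: [0.4, 0.4, 0.0]
finger_gap: 0.994
```

Run:
```python
from h import *
go([.560,.144,.014],graspR(np.radians(198.6)))
```

```text
t 2.3167 tcp [0.5462 0.1653 0.0765] F [0.3704 0.3625 0.0218] gap 0.9937938700435526
rot [-0.0404  0.1831 -0.0399] n 1 per [-0.0404  0.1831 -0.0399] | travel after rot [ -6.276  -24.634   62.5017] n 1.5625414347319566 | before [ -6.0934 -24.5856  62.5388]
```

send_rows(
  motion=[
    {"gripper":74,"rotation":[0,0,0],"travel":[-3,-12.3,15]},
    {"gripper":74,"rotation":[0,0,0],"travel":[-3.2,-12.3,15]},
    {"gripper":74,"rotation":[0,0,0],"travel":[0,0,10]},
    {"gripper":74,"rotation":[0,0,0],"travel":[0,0,0]},
    {"gripper":74,"rotation":[0,0,0],"travel":[0,0,0]},
    {"gripper":74,"rotation":[0,0,0],"travel":[0,0,0]},
    {"gripper":74,"rotation":[0,0,0],"travel":[0,0,0]},
  ],
)

```text
t: 2.9
tcp_pos: [0.5588, 0.1441, 0.0359]
tool_rot: [-0.161, 0.987, -0.0, 0.001]
force: [-0.3, 0.7, -0.1]
finger_gap: 0.865
```

Run:
```python
from h import *
im=manip.snapshot("wrist");cv2.imwrite("pics/w2.png",im[:,:,::-1])
go([.560,.144,-.002],graspR(np.radians(198.6)))
```

```text
t 2.95 tcp [0.5588 0.1441 0.0358] F [-0.5874 -0.872  -0.1252] gap 0.8665246202948799
rot [-0.0194  0.082  -0.0272] n 1 per [-0.0194  0.082  -0.0272] | travel after rot [-1.1109 -0.4414 37.8341] n 0.9458532978087499 | before [-1.0569 -0.428  37.8358]
```

View pics/w2.png

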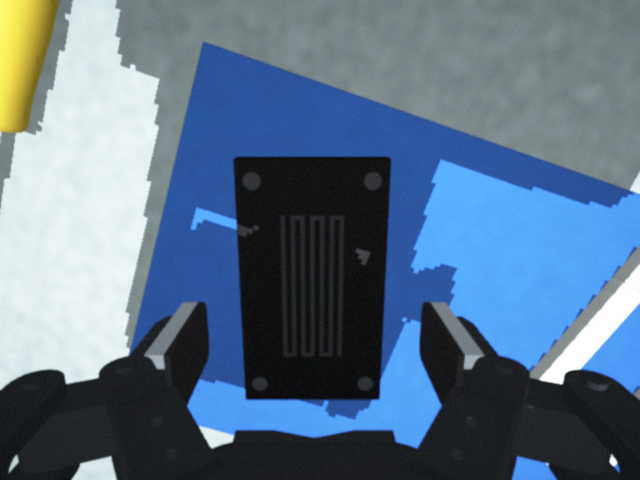

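send_rows(
  motion=[
    {"gripper":74,"rotation":[0,0,0],"travel":[-1,0,12]},
    {"gripper":74,"rotation":[0,0,0],"travel":[0,0,12]},
    {"gripper":74,"rotation":[0,0,0],"travel":[0,0,7]},
    {"gripper":74,"rotation":[0,0,0],"travel":[0,0,4]},
    {"gripper":74,"rotation":[0,0,0],"travel":[0,0,2]},
    {"gripper":74,"rotation":[0,0,0],"travel":[0,0,0]},
    {"gripper":74,"rotation":[0,0,0],"travel":[0,0,0]},
    {"gripper":74,"rotation":[0,0,0],"travel":[0,0,0]},
  ],
)

```text
t: 3.62
tcp_pos: [0.5597, 0.1438, -0.002]
tool_rot: [-0.161, 0.987, -0.0, 0.0]
force: [0.5, -0.2, -0.0]
finger_gap: 0.864
```

send_rows(
  motion=[
    {"gripper":50,"rotation":[0,0,0],"travel":[0,0,0]},
    {"gripper":50,"rotation":[0,0,0],"travel":[0,0,0]},
    {"gripper":50,"rotation":[0,0,0],"travel":[0,0,0]},
    {"gripper":50,"rotation":[0,0,0],"travel":[0,0,0]},
    {"gripper":50,"rotation":[0,0,0],"travel":[0,0,0]},
    {"gripper":50,"rotation":[0,0,0],"travel":[0,0,0]},
  ],
  newtons=30,
)

```text
t: 4.12
tcp_pos: [0.5599, 0.1438, -0.0015]
tool_rot: [-0.161, 0.987, -0.0, 0.0]
force: [-0.7, -0.4, 6.2]
finger_gap: 0.718
```

send_rows(
  motion=[
    {"gripper":50,"rotation":[0,0,0],"travel":[0,0,-2]},
    {"gripper":50,"rotation":[0,0,0],"travel":[0,0,-5]},
    {"gripper":50,"rotation":[0,0,0],"travel":[0,0,-15]},
    {"gripper":50,"rotation":[0,0,0],"travel":[0,0,-35]},
    {"gripper":50,"rotation":[0,0,0],"travel":[0,0,-40]},
    {"gripper":50,"rotation":[0,0,0],"travel":[0,0,-40]},
    {"gripper":50,"rotation":[0,0,0],"travel":[0,0,-40]},
    {"gripper":50,"rotation":[0,0,0],"travel":[0,0,-20]},
    {"gripper":50,"rotation":[0,0,0],"travel":[0,0,0]},
    {"gripper":50,"rotation":[0,0,0],"travel":[0,0,0]},
    {"gripper":50,"rotation":[0,0,0],"travel":[0,0,0]},
  ],
)

```text
t: 5.03
tcp_pos: [0.5582, 0.1437, 0.1938]
tool_rot: [-0.161, 0.987, 0.0, -0.001]
force: [-0.9, -0.4, -1.4]
finger_gap: 0.712
```

```bash
cat >> h.py <<'E'
J=np.array([.4714,-.2873,-.1233])
def jR(yaw=J[2]): B=bedR(yaw);return np.c_[-B[:,0],B[:,1],-B[:,2]]
def bed(): 
    s=manip.sense();b=(s["tcp_pos"]-np.r_[J[:2],.037])@bedR(J[2])*1000
    rv=(R.from_matrix(jR()).inv()*R.from_quat(s["tool_rot"])).as_rotvec(degrees=True)
    print("t %.2f bed tcp"%s["t"],b,"roterr",rv,"F bed",s["force"]@bedR(J[2]),"gap mm",s["finger_gap"]*85.4)
E
python3 - <<'E'
from h import *
print(bedpts(J,(57,53,80))); go(bedpts(J,(57,53,80)),jR())
s=manip.sense();print(s["q"])
c=manip.calibration("wrist");im=manip.snapshot("wrist");cv2.imwrite("pics/w3.png",im[:,:,::-1]);np.save("w3.npy",c)
c["P"]=s["tcp_pos"];C=R.from_quat(s["tool_rot"]).as_matrix()
g=np.array([(55,31,-12.5),(55,-31,-12.5),(-55,-31,-12.5),(-55,31,-12.5)])/1000
print("expected plate-top corner px if centred",proj(s["tcp_pos"]+g@C.T,c))
E
```

```text
[ 0.4821 -0.2352  0.1351]
t 5.0333 tcp [0.5582 0.1437 0.1938] F [-0.919  -0.3683 -1.4484] gap 0.7115139189334417
rot [  7.3753 -32.5986  24.885 ] n 5 per [ 1.4751 -6.5197  4.977 ] | travel after rot [  56.1916 -385.4524   33.4231] n 9.636310035956821 | before [ 192.4732 -335.1583   58.9165]
[ 0.0583  0.5095  1.5934 -0.0001  1.0414 -1.836 ]
expected plate-top corner px if centred [[415.6652 160.6382]
 [211.289  160.7784]
 [230.7029 459.6252]
 [396.7435 459.4848]]
```

View pics/w3.png

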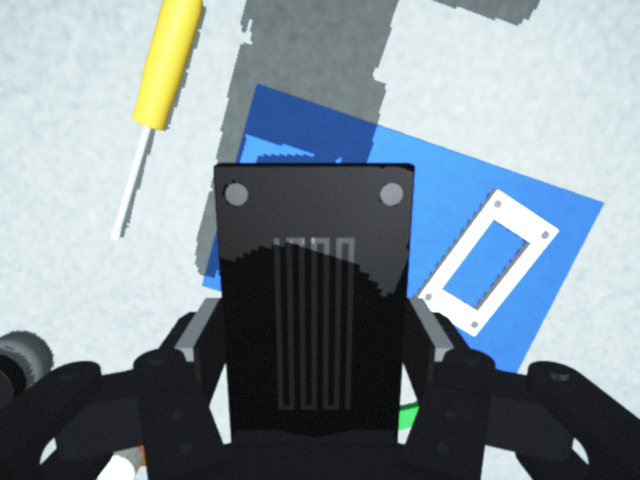

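send_rows(
  motion=[
    {"gripper":50,"rotation":[1.48,-6.52,4.98],"travel":[0,0,0]},
    {"gripper":50,"rotation":[1.48,-6.52,4.98],"travel":[0,0,0]},
    {"gripper":50,"rotation":[1.48,-6.52,4.98],"travel":[0,0,0]},
    {"gripper":50,"rotation":[1.48,-6.52,4.98],"travel":[0,0,0]},
    {"gripper":50,"rotation":[1.48,-6.52,4.98],"travel":[0,0,0]},
  ],
)

```text
t: 5.5
tcp_pos: [0.5563, 0.1419, 0.192]
tool_rot: [0.018, 0.973, -0.017, 0.229]
force: [-0.2, -0.9, -1.7]
finger_gap: 0.715
```

send_rows(
  motion=[
    {"gripper":50,"rotation":[0,0,0],"travel":[4,-20,0]},
    {"gripper":50,"rotation":[0,0,0],"travel":[5,-36,3]},
    {"gripper":50,"rotation":[0,0,0],"travel":[5,-38,3]},
    {"gripper":50,"rotation":[0,0,0],"travel":[5,-38,3]},
    {"gripper":50,"rotation":[0,0,0],"travel":[5,-38,3]},
    {"gripper":50,"rotation":[0,0,0],"travel":[5,-38,3]},
    {"gripper":50,"rotation":[0,0,0],"travel":[5,-38,3]},
    {"gripper":50,"rotation":[0,0,0],"travel":[5,-38,3]},
    {"gripper":50,"rotation":[0,0,0],"travel":[5,-38,3]},
    {"gripper":50,"rotation":[0,0,0],"travel":[5,-38,3]},
    {"gripper":50,"rotation":[0,0,0],"travel":[4,-20,3]},
    {"gripper":50,"rotation":[0,0,0],"travel":[3,-5,3]},
  ],
)

```text
t: 6.5
tcp_pos: [0.5189, -0.1978, 0.1571]
tool_rot: [0.021, 0.975, -0.018, 0.222]
force: [0.3, -0.5, -0.9]
finger_gap: 0.711
```

send_rows(
  motion=[
    {"gripper":50,"rotation":[0,0,0],"travel":[0,0,0]},
    {"gripper":50,"rotation":[0,0,0],"travel":[0,0,0]},
    {"gripper":50,"rotation":[0,0,0],"travel":[0,0,0]},
    {"gripper":50,"rotation":[0,0,0],"travel":[0,0,0]},
  ],
)

```text
t: 6.83
tcp_pos: [0.5188, -0.1911, 0.1583]
tool_rot: [0.017, 0.975, -0.016, 0.222]
force: [0.9, 0.3, -0.8]
finger_gap: 0.714
```

Run:
```python
from h import *
bed();s=manip.sense();print(s["q"])
c=manip.calibration("wrist");im=manip.snapshot("wrist");cv2.imwrite("pics/w4.png",im[:,:,::-1]);np.save("w4.npy",c)
B=[(150,152,0),(150,-24,0),(-20,-24,0),(-20,152,0),(12,0,24),(134,0,24),(0,12,24),(0,124,24)]
print(proj(bedpts(J,B),c))
```

```text
t 6.83 bed tcp [ 95.567  101.2758  82.5319] roterr [-1.1107  7.2302 -4.8641] F bed [ 0.318   0.4312 -1.1081] gap mm 61.00517087745332
[-0.692   0.4554  2.009   0.7108  0.3858 -2.8541]
[[388.0774 364.0883]
 [ 80.5692 343.1123]
 [ 81.6572  25.1462]
 [423.0714  57.648 ]
 [107.0254  84.4086]
 [104.0763 334.591 ]
 [133.663   59.8083]
 [373.7405  82.0552]]
```

View pics/w4.png

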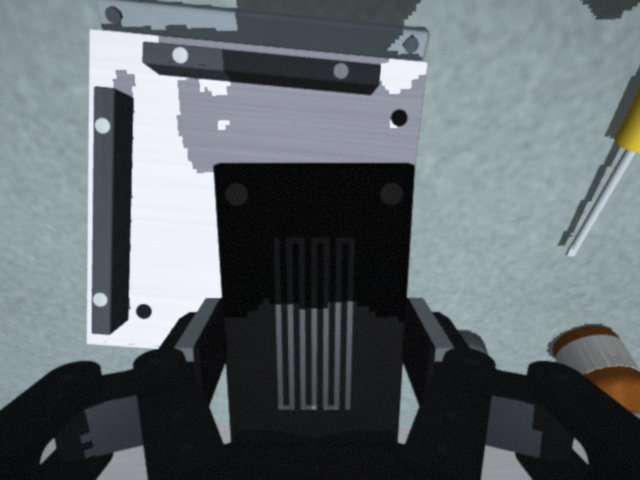

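send_rows(
  motion=[
    {"gripper":50,"rotation":[0,0,4],"travel":[0,0,-20]},
    {"gripper":50,"rotation":[0,0,7],"travel":[0,0,-20]},
    {"gripper":50,"rotation":[0,0,7],"travel":[0,0,0]},
    {"gripper":50,"rotation":[0,0,7],"travel":[0,0,0]},
    {"gripper":50,"rotation":[0,0,7],"travel":[0,0,0]},
    {"gripper":50,"rotation":[0,0,7],"travel":[0,0,0]},
    {"gripper":50,"rotation":[0,0,7],"travel":[0,0,0]},
    {"gripper":50,"rotation":[0,0,7],"travel":[0,0,0]},
    {"gripper":50,"rotation":[0,0,7],"travel":[0,0,0]},
    {"gripper":50,"rotation":[0,0,7],"travel":[0,0,0]},
    {"gripper":50,"rotation":[0,0,7],"travel":[0,0,0]},
    {"gripper":50,"rotation":[0,0,7],"travel":[0,0,0]},
  ],
)

```text
t: 7.88
tcp_pos: [0.5019, -0.1903, 0.1949]
tool_rot: [0.648, 0.728, 0.132, 0.18]
force: [-0.2, 0.0, -0.9]
finger_gap: 0.715
```

send_rows(
  motion=[
    {"gripper":50,"rotation":[0,0,7],"travel":[0,0,0]},
    {"gripper":50,"rotation":[0,0,7],"travel":[0,0,0]},
    {"gripper":50,"rotation":[0,0,7],"travel":[0,0,0]},
    {"gripper":50,"rotation":[0,0,7],"travel":[0,0,0]},
    {"gripper":50,"rotation":[0,0,7],"travel":[0,0,0]},
    {"gripper":50,"rotation":[0,0,7],"travel":[0,0,0]},
    {"gripper":50,"rotation":[0,0,7],"travel":[0,0,0]},
    {"gripper":50,"rotation":[0,0,7],"travel":[0,0,0]},
    {"gripper":50,"rotation":[0,0,7],"travel":[0,0,0]},
    {"gripper":50,"rotation":[0,0,0],"travel":[0,0,0]},
    {"gripper":50,"rotation":[0,0,0],"travel":[0,0,0]},
    {"gripper":50,"rotation":[0,0,0],"travel":[0,0,0]},
  ],
)

```text
t: 8.88
tcp_pos: [0.5019, -0.191, 0.1948]
tool_rot: [0.932, 0.286, 0.206, 0.086]
force: [0.3, -0.0, -0.6]
finger_gap: 0.715
```

```bash
sed -i 's/np.c_\[-B\[:,0\],B\[:,1\],-B\[:,2\]\]/np.c_[B[:,0],-B[:,1],-B[:,2]]/' h.py
python3 - <<'E'
from h import *
bed();s=manip.sense();print(s["q"])
go(bedpts(J,(57,56,60)),jR())
E
```

```text
t 8.88 bed tcp [101.3882  99.3316 122.3141] roterr [  3.2384  -6.6221 -40.9176] F bed [-0.0824  0.0037 -0.6261] gap mm 61.08412300379582
[-0.7181  0.3648  2.0121  0.6046  0.4635 -0.2473]
t 8.8833 tcp [ 0.5019 -0.191   0.1948] F [ 0.2703 -0.0298 -0.57  ] gap 0.7152707611685692
rot [-3.2384  6.6221 40.9176] n 6 per [-0.5397  1.1037  6.8196] | travel after rot [-44.3882  43.3316  62.3141] n 1.55785161933153 | before [-56.3258   9.5226  66.8409]
```

send_rows(
  motion=[
    {"gripper":50,"rotation":[-0.54,1.1,6.8],"travel":[0,0,0]},
    {"gripper":50,"rotation":[-0.54,1.1,6.8],"travel":[0,0,0]},
    {"gripper":50,"rotation":[-0.54,1.1,6.8],"travel":[0,0,0]},
    {"gripper":50,"rotation":[-0.54,1.1,6.8],"travel":[0,0,0]},
    {"gripper":50,"rotation":[-0.54,1.1,6.8],"travel":[0,0,0]},
    {"gripper":50,"rotation":[-0.54,1.1,6.8],"travel":[0,0,0]},
    {"gripper":50,"rotation":[0,0,0],"travel":[-13,12,20]},
    {"gripper":50,"rotation":[0,0,0],"travel":[-13,12,20]},
    {"gripper":50,"rotation":[0,0,0],"travel":[-12,12,12]},
    {"gripper":50,"rotation":[0,0,0],"travel":[0,0,0]},
    {"gripper":50,"rotation":[0,0,0],"travel":[0,0,0]},
    {"gripper":50,"rotation":[0,0,0],"travel":[0,0,0]},
  ],
)

```text
t: 9.88
tcp_pos: [0.4947, -0.2239, 0.1358]
tool_rot: [0.957, -0.059, 0.284, 0.017]
force: [0.3, 0.9, 0.3]
finger_gap: 0.711
```

Run:
```python
from h import *
c=np.load("w4.npy",allow_pickle=True).item()
B=[(150,-24,0),(-20,-24,0),(-20,152,0)];u=np.array([(88,344.5),(90,30),(427.5,62.5)])
f=lambda p:np.r_[(proj(bedpts(p,B),c)-u).ravel()]
r=least_squares(f,J);print("wrist jig",r.x,f(r.x)); d=np.r_[r.x[:2]-J[:2],0]@bedR(J[2])*1000;print("shift bed",d,np.degrees(r.x[2]-J[2]))
bed();print(manip.sense()["q"])
im=manip.snapshot("side");c=manip.calibration("side");x,y=330,200
cv2.imwrite("pics/s5.png",cv2.resize(im[150:380,250:480,::-1],(600,600),interpolation=cv2.INTER_CUBIC))
```

```text
wrist jig [ 0.4738 -0.2842 -0.124 ] [-0.5266  1.0773 -0.4753  0.0222  0.9429 -0.095 ]
shift bed [ 1.6885  3.4033 -1.0965] -0.03874412430231969
t 9.88 bed tcp [66.6365 65.8079 74.5349] roterr [0.0333 0.0291 0.0115] F bed [0.2799 0.9004 0.1728] gap mm 60.68270516415773
[-0.8358  0.5214  2.1328  1.4908  0.366  -0.5411]
```

View pics/s5.png

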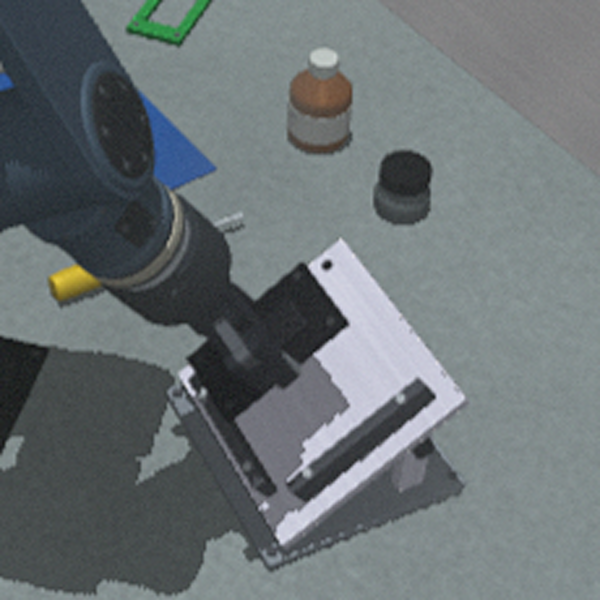

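send_rows(
  motion=[
    {"gripper":50,"rotation":[0,0,0],"travel":[-3.5,5,10]},
    {"gripper":50,"rotation":[0,0,0],"travel":[-3.5,5,15]},
    {"gripper":50,"rotation":[0,0,0],"travel":[0,0,15]},
    {"gripper":50,"rotation":[0,0,0],"travel":[0,0,15]},
    {"gripper":50,"rotation":[0,0,0],"travel":[0,0,7]},
    {"gripper":50,"rotation":[0,0,0],"travel":[0,0,5]},
    {"gripper":50,"rotation":[0,0,0],"travel":[0,0,0]},
    {"gripper":50,"rotation":[0,0,0],"travel":[0,0,0]},
    {"gripper":50,"rotation":[0,0,0],"travel":[0,0,0]},
  ],
)

```text
t: 10.68
tcp_pos: [0.5237, -0.2378, 0.0762]
tool_rot: [0.957, -0.059, 0.284, 0.018]
force: [0.7, 0.1, -0.9]
finger_gap: 0.717
```

```bash
sed -i 's/^J=.*/J=np.array([.4726,-.2857,-.1236])/' h.py
python3 - <<'E'
from h import *
bed();print(manip.sense()["q"])
E
```

```text
t 10.68 bed tcp [58.9039 53.8579  8.4425] roterr [-0.0045  0.0566  0.0093] F bed [ 0.0496  0.174  -1.138 ] gap mm 61.20840798864571
[-0.8056  0.6811  2.0829  1.8122  0.3619 -0.8547]
```

Good; now lower in small steps watching force.

send_rows(
  motion=[
    {"gripper":50,"rotation":[0,0,0],"travel":[0,0,3]},
    {"gripper":50,"rotation":[0,0,0],"travel":[0,0,3]},
    {"gripper":50,"rotation":[0,0,0],"travel":[0,0,2]},
    {"gripper":50,"rotation":[0,0,0],"travel":[0,0,1]},
    {"gripper":50,"rotation":[0,0,0],"travel":[0,0,0]},
    {"gripper":50,"rotation":[0,0,0],"travel":[0,0,0]},
  ],
)

```text
t: 11.18
tcp_pos: [0.5284, -0.2386, 0.0676]
tool_rot: [0.957, -0.06, 0.283, 0.017]
force: [0.9, -0.7, -1.6]
finger_gap: 0.713
```

send_rows(
  motion=[
    {"gripper":50,"rotation":[0,0,0],"travel":[0,0,1]},
    {"gripper":50,"rotation":[0,0,0],"travel":[0,0,1]},
    {"gripper":50,"rotation":[0,0,0],"travel":[0,0,0]},
    {"gripper":50,"rotation":[0,0,0],"travel":[0,0,0]},
  ],
)

```text
t: 11.52
tcp_pos: [0.5296, -0.2388, 0.066]
tool_rot: [0.957, -0.06, 0.284, 0.017]
force: [-0.3, 0.8, -1.3]
finger_gap: 0.713
```

send_rows(
  motion=[
    {"gripper":50,"rotation":[0,0,0],"travel":[0,0,1]},
    {"gripper":50,"rotation":[0,0,0],"travel":[0,0,1]},
    {"gripper":50,"rotation":[0,0,0],"travel":[0,0,0]},
    {"gripper":50,"rotation":[0,0,0],"travel":[0,0,0]},
  ],
)

```text
t: 11.85
tcp_pos: [0.5298, -0.2387, 0.0657]
tool_rot: [0.957, -0.06, 0.284, 0.018]
force: [-8.4, 1.0, 12.2]
finger_gap: 0.714
```

Run:
```python
from h import *
bed()
```

```text
t 11.85 bed tcp [58.3544 53.6731 -3.7278] roterr [-0.0462  0.0354  0.0795] F bed [-0.4348 -0.0779 14.8746] gap mm 61.00977857319486
```

send_rows(
  motion=[
    {"gripper":50,"rotation":[0,0,0],"travel":[0,0,-1]},
    {"gripper":50,"rotation":[0,0,0],"travel":[-1.5,0,0]},
    {"gripper":50,"rotation":[0,0,0],"travel":[-1.5,0,0]},
    {"gripper":50,"rotation":[0,0,0],"travel":[0,0,0]},
    {"gripper":50,"rotation":[0,0,0],"travel":[0,0,0]},
  ],
)

```text
t: 12.27
tcp_pos: [0.529, -0.2389, 0.0652]
tool_rot: [0.956, -0.059, 0.286, 0.018]
force: [-1.9, 0.6, 10.1]
finger_gap: 0.713
```

Run:
```python
from h import *
bed()
im=manip.snapshot("wrist");cv2.imwrite("pics/w6.png",im[:,:,::-1])
```

```text
t 12.27 bed tcp [57.4282 53.4191 -3.6854] roterr [0.0085 0.2832 0.0255] F bed [3.8549 0.3566 9.5267] gap mm 60.92625609399551
```

View pics/w6.png

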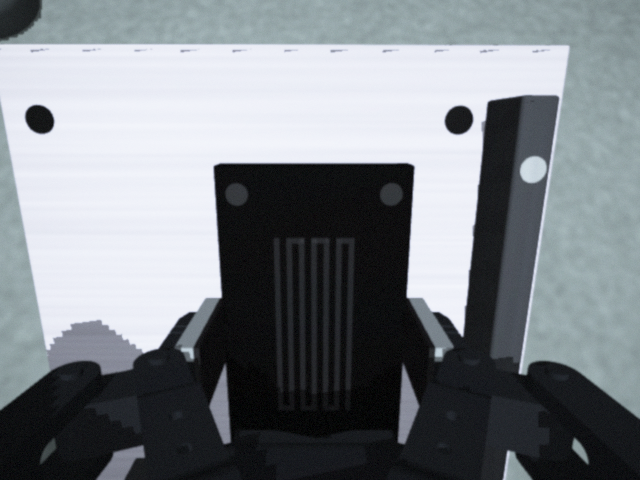

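send_rows(
  motion=[
    {"gripper":64,"rotation":[0,0,0],"travel":[0,0,0]},
    {"gripper":68,"rotation":[0,0,0],"travel":[0,0,0]},
    {"gripper":70,"rotation":[0,0,0],"travel":[0,0,0]},
    {"gripper":70,"rotation":[0,0,0],"travel":[0,0,0]},
    {"gripper":70,"rotation":[0,0,0],"travel":[0,0,0]},
  ],
)

```text
t: 12.73
tcp_pos: [0.5275, -0.2384, 0.0633]
tool_rot: [0.957, -0.06, 0.283, 0.017]
force: [-0.9, -0.8, -0.4]
finger_gap: 0.821
```

Run:
```python
from h import *
bed()
```

```text
t 12.73 bed tcp [55.1255 53.7123 -4.4789] roterr [ 0.0277 -0.0193  0.0673] F bed [-0.9028 -0.9071  0.0909] gap mm 70.1129995877925
```

send_rows(
  motion=[
    {"gripper":70,"rotation":[0,0,0],"travel":[0,0,-5]},
    {"gripper":70,"rotation":[0,0,0],"travel":[0,0,-15]},
    {"gripper":70,"rotation":[0,0,0],"travel":[0,0,-25]},
    {"gripper":0,"rotation":[0,0,0],"travel":[0,-20,-10]},
    {"gripper":0,"rotation":[0,0,0],"travel":[-2,-20,0]},
    {"gripper":0,"rotation":[0,0,0],"travel":[-2,-15,0]},
    {"gripper":0,"rotation":[0,0,0],"travel":[0,0,0]},
    {"gripper":0,"rotation":[0,0,0],"travel":[0,0,0]},
    {"gripper":0,"rotation":[0,0,0],"travel":[0,0,0]},
    {"gripper":0,"rotation":[0,0,0],"travel":[0,0,0]},
  ],
)

```text
t: 13.57
tcp_pos: [0.5018, -0.181, 0.1077]
tool_rot: [0.957, -0.06, 0.284, 0.018]
force: [-0.1, 0.4, 0.0]
finger_gap: 0.0
```

Run:
```python
from h import *
bed()
```

```text
t 13.57 bed tcp [ 51.9576 107.5268  50.5114] roterr [-0.0483  0.0489  0.0775] F bed [-0.1118  0.408   0.0984] gap mm 0.020121979391349396
```

send_rows(
  motion=[
    {"gripper":0,"rotation":[0,0,0],"travel":[-2,0,20]},
    {"gripper":0,"rotation":[0,0,0],"travel":[0,0,15]},
    {"gripper":0,"rotation":[0,0,0],"travel":[0,0,8]},
    {"gripper":0,"rotation":[0,0,0],"travel":[0,0,4]},
    {"gripper":0,"rotation":[0,0,0],"travel":[0,0,0]},
    {"gripper":0,"rotation":[0,0,0],"travel":[0,3,0]},
    {"gripper":0,"rotation":[0,0,0],"travel":[0,3,0]},
    {"gripper":0,"rotation":[0,0,0],"travel":[0,2,0]},
    {"gripper":0,"rotation":[0,0,0],"travel":[0,2,0]},
    {"gripper":0,"rotation":[0,0,0],"travel":[0,2,0]},
  ],
)

```text
t: 14.4
tcp_pos: [0.5236, -0.1952, 0.0675]
tool_rot: [0.957, -0.06, 0.284, 0.018]
force: [0.0, -0.7, -0.5]
finger_gap: 0.003
```

Run:
```python
from h import *
bed()
```

```text
t 14.40 bed tcp [49.6586 96.1353  4.1203] roterr [-0.0214  0.039   0.0637] F bed [-0.167 -0.676 -0.463] gap mm 0.27311032438966487
```

send_rows(
  motion=[
    {"gripper":0,"rotation":[0,0,0],"travel":[0,2,0]},
    {"gripper":0,"rotation":[0,0,0],"travel":[0,2,0]},
    {"gripper":0,"rotation":[0,0,0],"travel":[0,2,0]},
    {"gripper":0,"rotation":[0,0,0],"travel":[0,2,0]},
    {"gripper":0,"rotation":[0,0,0],"travel":[0,2,0]},
  ],
)

```text
t: 14.82
tcp_pos: [0.5224, -0.2044, 0.0671]
tool_rot: [0.957, -0.059, 0.284, 0.017]
force: [-0.3, 1.3, 0.3]
finger_gap: -0.002
```

Run:
```python
from h import *
bed()
```

```text
t 14.82 bed tcp [49.4373 86.8521  3.8236] roterr [0.054  0.0265 0.042 ] F bed [-0.2212  1.2691  0.469 ] gap mm -0.15325129312435323
```

Pushing with ~1 N as expected; continue.

send_rows(
  motion=[
    {"gripper":0,"rotation":[0,0,0],"travel":[0,2,0]},
    {"gripper":0,"rotation":[0,0,0],"travel":[0,2,0]},
    {"gripper":0,"rotation":[0,0,0],"travel":[0,1.5,0]},
    {"gripper":0,"rotation":[0,0,0],"travel":[0,1.5,0]},
    {"gripper":0,"rotation":[0,0,0],"travel":[0,1,0]},
    {"gripper":0,"rotation":[0,0,0],"travel":[0,0,0]},
  ],
)

```text
t: 15.32
tcp_pos: [0.5214, -0.2129, 0.067]
tool_rot: [0.957, -0.06, 0.283, 0.018]
force: [0.1, 0.4, -0.7]
finger_gap: 0.001
```

send_rows(
  motion=[
    {"gripper":0,"rotation":[0,0,0],"travel":[0,1,0]},
    {"gripper":0,"rotation":[0,0,0],"travel":[0,0.5,0]},
    {"gripper":0,"rotation":[0,0,0],"travel":[0,0.5,0]},
    {"gripper":0,"rotation":[0,0,0],"travel":[0,0,0]},
  ],
)

```text
t: 15.65
tcp_pos: [0.5211, -0.2147, 0.067]
tool_rot: [0.957, -0.06, 0.283, 0.017]
force: [0.0, 0.2, 0.3]
finger_gap: 0.0
```

Run:
```python
from h import *
bed()
```

```text
t 15.65 bed tcp [49.3543 76.4559  3.7103] roterr [-0.0027 -0.0026  0.0674] F bed [0.1691 0.2023 0.2882] gap mm 0.038622614394097955
```

send_rows(
  motion=[
    {"gripper":0,"rotation":[0,0,0],"travel":[0,0.8,0]},
    {"gripper":0,"rotation":[0,0,0],"travel":[0,0.8,0]},
    {"gripper":0,"rotation":[0,0,0],"travel":[0,0,0]},
  ],
)

```text
t: 15.9
tcp_pos: [0.5209, -0.2163, 0.067]
tool_rot: [0.957, -0.06, 0.283, 0.017]
force: [-0.1, 0.7, -0.6]
finger_gap: -0.0
```

send_rows(
  motion=[
    {"gripper":0,"rotation":[0,0,0],"travel":[0,0.8,0]},
    {"gripper":0,"rotation":[0,0,0],"travel":[0,0.8,0]},
    {"gripper":0,"rotation":[0,0,0],"travel":[0,0,0]},
  ],
)

```text
t: 16.15
tcp_pos: [0.5207, -0.2179, 0.067]
tool_rot: [0.957, -0.06, 0.284, 0.017]
force: [-0.1, 0.4, -0.7]
finger_gap: -0.004
```

Run:
```python
from h import *
bed()
im=manip.snapshot("wrist");cv2.imwrite("pics/w7.png",im[:,:,::-1])
```

```text
t 16.15 bed tcp [49.371  73.2338  3.7381] roterr [-0.0013  0.0025  0.0677] F bed [-0.4742  0.3433 -0.5117] gap mm -0.34733793136619
```

View pics/w7.png

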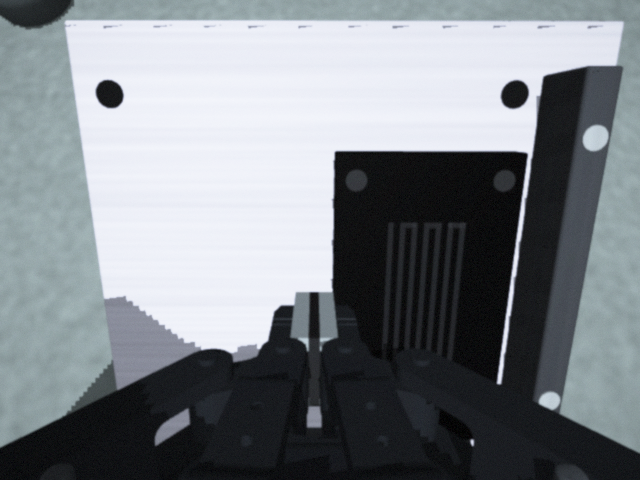

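send_rows(
  motion=[
    {"gripper":0,"rotation":[0,0,0],"travel":[0,0.7,0]},
    {"gripper":0,"rotation":[0,0,0],"travel":[0,0.7,0]},
    {"gripper":0,"rotation":[0,0,0],"travel":[0,0,0]},
  ],
)

```text
t: 16.45
tcp_pos: [0.5205, -0.2192, 0.0671]
tool_rot: [0.957, -0.06, 0.284, 0.017]
force: [-0.3, 1.1, -0.2]
finger_gap: -0.001
```

send_rows(
  motion=[
    {"gripper":0,"rotation":[0,0,0],"travel":[0,0.7,0]},
    {"gripper":0,"rotation":[0,0,0],"travel":[0,0,0]},
  ],
)

```text
t: 16.62
tcp_pos: [0.5205, -0.2199, 0.067]
tool_rot: [0.957, -0.06, 0.284, 0.017]
force: [-0.1, -0.4, 0.0]
finger_gap: 0.002
```

send_rows(
  motion=[
    {"gripper":0,"rotation":[0,0,0],"travel":[0,0.7,0]},
    {"gripper":0,"rotation":[0,0,0],"travel":[0,0,0]},
  ],
)

```text
t: 16.78
tcp_pos: [0.5204, -0.2206, 0.0671]
tool_rot: [0.957, -0.06, 0.284, 0.017]
force: [-0.5, -0.1, -0.2]
finger_gap: 0.0
```

Run:
```python
from h import *
bed()
```

```text
t 16.78 bed tcp [49.4296 70.5028  3.7382] roterr [0.0043 0.0107 0.0611] F bed [-0.5266 -0.2038  0.1247] gap mm 0.04118344033159292
```

send_rows(
  motion=[
    {"gripper":0,"rotation":[0,0,0],"travel":[0,0.7,0]},
    {"gripper":0,"rotation":[0,0,0],"travel":[0,0,0]},
  ],
)

```text
t: 16.95
tcp_pos: [0.5203, -0.2213, 0.067]
tool_rot: [0.957, -0.06, 0.284, 0.017]
force: [0.6, -0.3, 0.1]
finger_gap: -0.002
```

send_rows(
  motion=[
    {"gripper":0,"rotation":[0,0,0],"travel":[0,0.7,0]},
    {"gripper":0,"rotation":[0,0,0],"travel":[0,0,0]},
  ],
)

```text
t: 17.12
tcp_pos: [0.5202, -0.222, 0.067]
tool_rot: [0.957, -0.06, 0.284, 0.017]
force: [0.4, 0.4, 0.3]
finger_gap: -0.004
```

send_rows(
  motion=[
    {"gripper":0,"rotation":[0,0,0],"travel":[0,0.7,0]},
    {"gripper":0,"rotation":[0,0,0],"travel":[0,0,0]},
  ],
)

```text
t: 17.28
tcp_pos: [0.5201, -0.2225, 0.067]
tool_rot: [0.957, -0.06, 0.284, 0.017]
force: [0.1, 0.1, 0.2]
finger_gap: 0.002
```

Run:
```python
from h import *
bed()
```

```text
t 17.28 bed tcp [49.3117 68.6029  3.7446] roterr [0.0263 0.0042 0.0566] F bed [0.1551 0.0682 0.1238] gap mm 0.20752397013035612
```

```bash
cat >> h.py <<'E'
def runs(im,rows,a,b,th):
    g=cv2.cvtColor(im,cv2.COLOR_BGR2GRAY)
    for r in rows:
        m=(g[r,a:b]>th).astype(int);e=np.flatnonzero(np.diff(m));print(r,[(int(i)+a+1,"W" if m[i+1] else "d") for i in e])
E
python3 - <<'E'
from h import *
im=manip.snapshot("wrist")[:,:,::-1].copy();cv2.imwrite("pics/w8.png",im)
for f in("pics/w7.png","pics/w8.png"): print(f);runs(cv2.imread(f),(165,200,240,280,320,360),220,620,120)
bed()
E
```

```text
pics/w7.png
165 [(334, 'd'), (526, 'W'), (531, 'd'), (605, 'W')]
200 [(333, 'd'), (522, 'W'), (526, 'd'), (599, 'W')]
240 [(333, 'd'), (516, 'W'), (521, 'd'), (591, 'W')]
280 [(332, 'd'), (511, 'W'), (515, 'd'), (584, 'W')]
320 [(273, 'd'), (293, 'W'), (308, 'd'), (321, 'W'), (335, 'd'), (505, 'W'), (509, 'd'), (577, 'W')]
360 [(234, 'W'), (239, 'd'), (500, 'W'), (504, 'd'), (569, 'W')]
pics/w8.png
165 [(334, 'd'), (589, 'W')]
200 [(334, 'd'), (583, 'W')]
240 [(333, 'd'), (576, 'W')]
280 [(333, 'd'), (569, 'W')]
320 [(273, 'd'), (293, 'W'), (308, 'd'), (321, 'W'), (335, 'd'), (562, 'W')]
360 [(234, 'W'), (238, 'd'), (555, 'W')]
t 17.33 bed tcp [49.3272 68.5971  3.7311] roterr [0.0225 0.0047 0.0583] F bed [ 0.6855  0.0871 -0.1855] gap mm -0.16819116435998194
```

send_rows(
  motion=[
    {"gripper":0,"rotation":[0,0,0],"travel":[0,0.7,0]},
    {"gripper":0,"rotation":[0,0,0],"travel":[0,0,0]},
  ],
)

```text
t: 17.5
tcp_pos: [0.5201, -0.2226, 0.0671]
tool_rot: [0.957, -0.059, 0.284, 0.017]
force: [1.2, 3.2, 0.2]
finger_gap: -0.001
```

send_rows(
  motion=[
    {"gripper":0,"rotation":[0,0,0],"travel":[0,0.7,0]},
    {"gripper":0,"rotation":[0,0,0],"travel":[0,0,0]},
  ],
)

```text
t: 17.67
tcp_pos: [0.5201, -0.2226, 0.0671]
tool_rot: [0.957, -0.059, 0.284, 0.016]
force: [2.2, 5.2, -0.2]
finger_gap: 0.001
```

Run:
```python
from h import *
bed()
```

```text
t 17.67 bed tcp [49.3432 68.4772  3.7911] roterr [0.1616 0.0449 0.0008] F bed [ 1.1508  5.3813 -0.9816] gap mm 0.12226050767564714
```

send_rows(
  motion=[
    {"gripper":0,"rotation":[0,0,0],"travel":[0,-2,0]},
    {"gripper":0,"rotation":[0,0,0],"travel":[0,-3,-5]},
    {"gripper":0,"rotation":[0,0,0],"travel":[0,0,-25]},
    {"gripper":0,"rotation":[0,0,0],"travel":[22,10,0]},
    {"gripper":0,"rotation":[0,0,0],"travel":[22,10,0]},
    {"gripper":0,"rotation":[0,0,0],"travel":[22,12,0]},
    {"gripper":0,"rotation":[0,0,0],"travel":[22,12,0]},
    {"gripper":0,"rotation":[0,0,0],"travel":[0,0,0]},
    {"gripper":0,"rotation":[0,0,0],"travel":[0,0,0]},
    {"gripper":0,"rotation":[0,0,0],"travel":[0,0,0]},
  ],
)

```text
t: 18.5
tcp_pos: [0.5619, -0.2607, 0.1325]
tool_rot: [0.957, -0.059, 0.284, 0.015]
force: [-0.6, 0.5, 0.0]
finger_gap: 0.003
```

Run:
```python
from h import *
bed();print(manip.sense()["q"])
```

```text
t 18.50 bed tcp [123.7306  35.8266  33.5153] roterr [0.2503 0.0378 0.1063] F bed [-0.5854  0.4029  0.3872] gap mm 0.29727202200439296
[-0.782   0.5782  1.9456  1.1868  0.372  -0.1651]
```

send_rows(
  motion=[
    {"gripper":0,"rotation":[0,0,0],"travel":[7,2,0]},
    {"gripper":0,"rotation":[0,0,0],"travel":[6,2,0]},
    {"gripper":0,"rotation":[0,0,0],"travel":[0,0,10]},
    {"gripper":0,"rotation":[0,0,0],"travel":[0,0,10]},
    {"gripper":0,"rotation":[0,0,0],"travel":[0,0,6]},
    {"gripper":0,"rotation":[0,0,0],"travel":[0,0,4]},
    {"gripper":0,"rotation":[0,0,0],"travel":[-1,0,0]},
    {"gripper":0,"rotation":[0,0,0],"travel":[-2,0,0]},
    {"gripper":0,"rotation":[0,0,0],"travel":[-2,0,0]},
    {"gripper":0,"rotation":[0,0,0],"travel":[-2,0,0]},
    {"gripper":0,"rotation":[0,0,0],"travel":[-2,0,0]},
  ],
)

```text
t: 19.42
tcp_pos: [0.5817, -0.268, 0.1101]
tool_rot: [0.957, -0.059, 0.284, 0.016]
force: [0.2, -0.0, -0.2]
finger_gap: 0.003
```

Run:
```python
from h import *
bed()
```

```text
t 19.42 bed tcp [128.7899  31.0356   3.5525] roterr [0.1884 0.103  0.0691] F bed [ 0.037   0.0029 -0.2573] gap mm 0.21810781550699093
```

send_rows(
  motion=[
    {"gripper":0,"rotation":[0,0,0],"travel":[-1.5,0,0]},
    {"gripper":0,"rotation":[0,0,0],"travel":[-1,0,0]},
    {"gripper":0,"rotation":[0,0,0],"travel":[0,0,0]},
  ],
)

```text
t: 19.67
tcp_pos: [0.5797, -0.2677, 0.1086]
tool_rot: [0.957, -0.059, 0.284, 0.016]
force: [-0.6, -0.4, 0.9]
finger_gap: 0.002
```

Run:
```python
from h import *
bed()
```

```text
t 19.67 bed tcp [126.2879  31.04     3.3685] roterr [0.1986 0.0877 0.0774] F bed [-0.0047 -0.4847  1.0243] gap mm 0.1763033595014692
```

send_rows(
  motion=[
    {"gripper":0,"rotation":[0,0,0],"travel":[-1,0,0]},
    {"gripper":0,"rotation":[0,0,0],"travel":[-1,0,0]},
    {"gripper":0,"rotation":[0,0,0],"travel":[0,0,0]},
  ],
)

```text
t: 19.92
tcp_pos: [0.5782, -0.2674, 0.1074]
tool_rot: [0.957, -0.059, 0.284, 0.016]
force: [-0.2, 0.6, -0.8]
finger_gap: -0.001
```

send_rows(
  motion=[
    {"gripper":0,"rotation":[0,0,0],"travel":[-0.8,0,0]},
    {"gripper":0,"rotation":[0,0,0],"travel":[-0.8,0,0]},
    {"gripper":0,"rotation":[0,0,0],"travel":[0,0,0]},
  ],
)

```text
t: 20.17
tcp_pos: [0.5769, -0.2673, 0.1066]
tool_rot: [0.957, -0.059, 0.284, 0.016]
force: [-0.9, 0.1, 0.5]
finger_gap: 0.0
```

send_rows(
  motion=[
    {"gripper":0,"rotation":[0,0,0],"travel":[-0.8,0,0]},
    {"gripper":0,"rotation":[0,0,0],"travel":[0,0,0]},
  ],
)

```text
t: 20.33
tcp_pos: [0.5762, -0.2672, 0.1061]
tool_rot: [0.957, -0.059, 0.284, 0.016]
force: [0.1, -0.4, 0.0]
finger_gap: 0.001
```

send_rows(
  motion=[
    {"gripper":0,"rotation":[0,0,0],"travel":[-0.8,0,0]},
    {"gripper":0,"rotation":[0,0,0],"travel":[0,0,0]},
  ],
)

```text
t: 20.5
tcp_pos: [0.5755, -0.2671, 0.1057]
tool_rot: [0.957, -0.059, 0.284, 0.016]
force: [-0.7, -0.6, -0.2]
finger_gap: 0.002
```

Run:
```python
from h import *
bed()
```

```text
t 20.50 bed tcp [121.176   31.1152   3.215 ] roterr [0.2054 0.0871 0.0631] F bed [-0.654  -0.7032  0.1651] gap mm 0.15951393616403417
```

send_rows(
  motion=[
    {"gripper":0,"rotation":[0,0,0],"travel":[-0.8,0,0]},
    {"gripper":0,"rotation":[0,0,0],"travel":[-0.7,0,0]},
    {"gripper":0,"rotation":[0,0,0],"travel":[0,0,0]},
  ],
)

```text
t: 20.75
tcp_pos: [0.5743, -0.267, 0.1049]
tool_rot: [0.957, -0.059, 0.284, 0.016]
force: [-0.3, -0.5, 0.3]
finger_gap: -0.001
```

send_rows(
  motion=[
    {"gripper":0,"rotation":[0,0,0],"travel":[-0.8,0,0]},
    {"gripper":0,"rotation":[0,0,0],"travel":[0,0,0]},
  ],
)

```text
t: 20.92
tcp_pos: [0.5742, -0.267, 0.1049]
tool_rot: [0.957, -0.059, 0.285, 0.016]
force: [1.3, -0.1, 0.7]
finger_gap: -0.002
```

send_rows(
  motion=[
    {"gripper":0,"rotation":[0,0,0],"travel":[-0.8,0,0]},
    {"gripper":0,"rotation":[0,0,0],"travel":[0,0,0]},
  ],
)

```text
t: 21.08
tcp_pos: [0.5742, -0.2671, 0.1048]
tool_rot: [0.956, -0.059, 0.286, 0.016]
force: [3.7, 0.3, 1.7]
finger_gap: -0.005
```

Run:
```python
from h import *
im=manip.snapshot("side")[:,:,::-1].copy();cv2.imwrite("pics/s9.png",im)
im=manip.snapshot("wrist")[:,:,::-1].copy();cv2.imwrite("pics/w9.png",im)
bed()
```

```text
t 21.18 bed tcp [119.5512  30.9861   3.2946] roterr [0.2121 0.2227 0.04  ] F bed [ 5.2396  1.3558 -0.4121] gap mm 0.5381960124524916
```

send_rows(
  motion=[
    {"gripper":0,"rotation":[0,0,0],"travel":[2,0,0]},
    {"gripper":0,"rotation":[0,0,0],"travel":[4,0,-5]},
    {"gripper":74,"rotation":[0,0,0],"travel":[0,0,-30]},
    {"gripper":74,"rotation":[0,0,0],"travel":[0,0,-40]},
    {"gripper":74,"rotation":[0,0,0],"travel":[0,0,-40]},
    {"gripper":74,"rotation":[0,0,0],"travel":[0,0,0]},
    {"gripper":74,"rotation":[0,0,0],"travel":[0,0,0]},
  ],
)

```text
t: 21.77
tcp_pos: [0.5147, -0.2606, 0.2052]
tool_rot: [0.957, -0.059, 0.285, 0.017]
force: [0.2, -0.2, -0.9]
finger_gap: 0.708
```

Run:
```python
from h import *
bed();go([.5553,.290,.14],graspR(np.radians(-13.5)));print(manip.sense()["q"])
```

```text
t 21.77 bed tcp [124.0109  30.1404 120.0112] roterr [0.0112 0.1647 0.0324] F bed [-0.2688 -0.138  -0.9041] gap mm 60.49985871715858
t 21.7667 tcp [ 0.5147 -0.2606  0.2052] F [ 0.2479 -0.1699 -0.9047] gap 0.7084292589831215
rot [ -1.8777 -33.1283   6.2097] n 5 per [-0.3755 -6.6257  1.2419] | travel after rot [ -89.0096 -544.8282   65.191 ] n 13.620705819869022 | before [ -59.0346 -551.3225   39.6087]
[-0.86    0.3963  1.9883  0.9191  0.4806  0.0618]
```

send_rows(
  motion=[
    {"gripper":74,"rotation":[-0.31,-5.5,1.03],"travel":[0,0,0]},
    {"gripper":74,"rotation":[-0.31,-5.5,1.03],"travel":[0,0,0]},
    {"gripper":74,"rotation":[-0.31,-5.5,1.03],"travel":[0,0,0]},
    {"gripper":74,"rotation":[-0.31,-5.5,1.03],"travel":[0,0,0]},
    {"gripper":74,"rotation":[-0.31,-5.5,1.03],"travel":[0,0,0]},
    {"gripper":74,"rotation":[-0.31,-5.5,1.03],"travel":[0,0,0]},
  ],
)

```text
t: 22.27
tcp_pos: [0.5175, -0.256, 0.2016]
tool_rot: [0.993, -0.102, 0.051, -0.005]
force: [1.1, 0.8, -0.3]
finger_gap: 0.869
```

send_rows(
  motion=[
    {"gripper":74,"rotation":[0,0,0],"travel":[-4,-20,0]},
    {"gripper":74,"rotation":[0,0,0],"travel":[-7,-40,0]},
    {"gripper":74,"rotation":[0,0,0],"travel":[-7,-41,0]},
    {"gripper":74,"rotation":[0,0,0],"travel":[-7,-41,0]},
    {"gripper":74,"rotation":[0,0,0],"travel":[-7,-41,0]},
    {"gripper":74,"rotation":[0,0,0],"travel":[-7,-41,0]},
    {"gripper":74,"rotation":[0,0,0],"travel":[-7,-41,0]},
    {"gripper":74,"rotation":[0,0,0],"travel":[-7,-41,5]},
    {"gripper":74,"rotation":[0,0,0],"travel":[-7,-41,10]},
    {"gripper":74,"rotation":[0,0,0],"travel":[-7,-41,10]},
    {"gripper":74,"rotation":[0,0,0],"travel":[-7,-41,10]},
    {"gripper":74,"rotation":[0,0,0],"travel":[-7,-41,10]},
  ],
)

```text
t: 23.27
tcp_pos: [0.5374, 0.2181, 0.1582]
tool_rot: [0.993, -0.101, 0.053, -0.005]
force: [-0.0, -0.8, 0.3]
finger_gap: 0.863
```

send_rows(
  motion=[
    {"gripper":74,"rotation":[0,0,0],"travel":[-5,-38,10]},
    {"gripper":74,"rotation":[0,0,0],"travel":[-3,-25,10]},
    {"gripper":74,"rotation":[0,0,0],"travel":[0,0,0]},
    {"gripper":74,"rotation":[0,0,0],"travel":[0,0,0]},
    {"gripper":74,"rotation":[0,0,0],"travel":[0,0,0]},
    {"gripper":74,"rotation":[0,0,0],"travel":[0,0,0]},
  ],
)

```text
t: 23.77
tcp_pos: [0.5452, 0.2779, 0.1408]
tool_rot: [0.993, -0.102, 0.054, -0.005]
force: [-0.3, 0.5, -0.4]
finger_gap: 0.865
```

Run:
```python
from h import *
P=[.5553,.290,.04];a=np.radians(-13.5)
go(P,graspR(a));print(manip.sense()["q"])
c=manip.calibration("wrist");im=manip.snapshot("wrist")[:,:,::-1].copy();cv2.imwrite("pics/w10.png",im)
# white frame, far end edge (visible part): largest white blob on blue
hsv=cv2.cvtColor(im,cv2.COLOR_BGR2HSV);m=((hsv[:,:,2]>150)&(hsv[:,:,1]<60)).astype(np.uint8)
d=np.array([np.cos(a),np.sin(a)]);e=np.array([-d[1],d[0]])
g=np.array([P[:2]+s*.055*d+t*.031*e for s,t in((1,1),(1,-1),(-1,-1),(-1,1))])
print("pred corners",proj(np.c_[g,np.full(4,.011)],c))
n,l,st,ce=cv2.connectedComponentsWithStats(m)
for i in range(1,n):
    if st[i,4]>1500: print(st[i],ce[i])
```

```text
t 23.7667 tcp [0.5452 0.2779 0.1408] F [-0.2852  0.4964 -0.432 ] gap 0.8652920194004051
rot [-1.2818 -6.0706  1.7502] n 1 per [-1.2818 -6.0706  1.7502] | travel after rot [  6.9792 -14.0849 100.8143] n 2.5203584176064164 | before [ -3.3439 -11.7661 101.2966]
[ 0.3057  0.5922  1.622  -0.046   0.825   2.111 ]
pred corners [[253.4554 156.4933]
 [348.9334 159.4567]
 [341.7935 321.5628]
 [252.2874 318.2458]]
[     0      0    640    448 126234] [241.6506 182.4148]
[ 251  155   96  165 9173] [296.7568 233.2564]
```

View pics/w10.png

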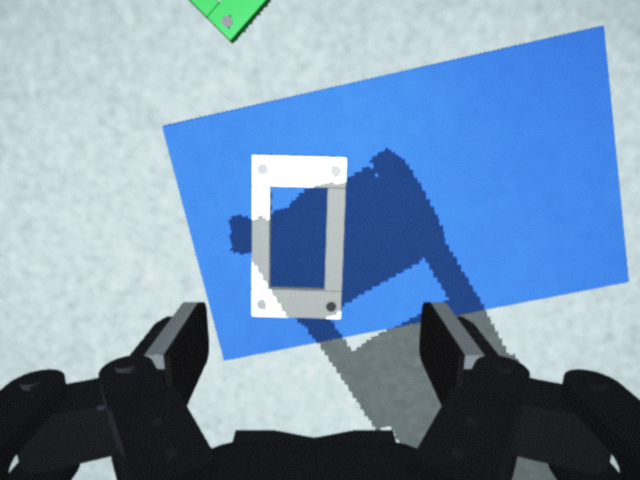

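send_rows(
  motion=[
    {"gripper":74,"rotation":[-1.28,-6.07,1.75],"travel":[0,0,0]},
    {"gripper":74,"rotation":[0,0,0],"travel":[3.5,-7,30]},
    {"gripper":74,"rotation":[0,0,0],"travel":[3.5,-7,35]},
    {"gripper":74,"rotation":[0,0,0],"travel":[0,0,25]},
    {"gripper":74,"rotation":[0,0,0],"travel":[0,0,10]},
    {"gripper":74,"rotation":[0,0,0],"travel":[0,0,0]},
    {"gripper":74,"rotation":[0,0,0],"travel":[0,0,0]},
    {"gripper":74,"rotation":[0,0,0],"travel":[0,0,0]},
  ],
)

```text
t: 24.48
tcp_pos: [0.557, 0.291, 0.0434]
tool_rot: [0.993, -0.117, 0.002, -0.001]
force: [0.5, 0.7, 1.4]
finger_gap: 0.866
```

Run:
```python
from h import *
go([.5553,.290,.0005],graspR(np.radians(-13.5)))
```

```text
t 24.4833 tcp [0.557  0.291  0.0434] F [0.4862 0.6603 1.4447] gap 0.865795602406889
rot [-0.153  -0.2274  0.0151] n 1 per [-0.153  -0.2274  0.0151] | travel after rot [-1.4465  1.4212 42.853 ] n 1.0713256597100955 | before [-1.617   1.5352 42.843 ]
```

send_rows(
  motion=[
    {"gripper":74,"rotation":[-0.15,-0.23,0],"travel":[-1.4,1.4,14]},
    {"gripper":74,"rotation":[0,0,0],"travel":[0,0,14]},
    {"gripper":74,"rotation":[0,0,0],"travel":[0,0,8]},
    {"gripper":74,"rotation":[0,0,0],"travel":[0,0,5]},
    {"gripper":74,"rotation":[0,0,0],"travel":[0,0,2]},
    {"gripper":74,"rotation":[0,0,0],"travel":[0,0,0]},
    {"gripper":74,"rotation":[0,0,0],"travel":[0,0,0]},
  ],
)

```text
t: 25.07
tcp_pos: [0.554, 0.2902, -0.0016]
tool_rot: [0.993, -0.117, -0.001, 0.001]
force: [0.1, -0.0, 1.2]
finger_gap: 0.865
```

send_rows(
  motion=[
    {"gripper":50,"rotation":[0,0,0],"travel":[0,0,0]},
    {"gripper":50,"rotation":[0,0,0],"travel":[0,0,0]},
    {"gripper":50,"rotation":[0,0,0],"travel":[0,0,0]},
    {"gripper":50,"rotation":[0,0,0],"travel":[0,0,0]},
    {"gripper":50,"rotation":[0,0,0],"travel":[0,0,0]},
    {"gripper":50,"rotation":[0,0,0],"travel":[0,0,0]},
  ],
  newtons=30,
)

```text
t: 25.57
tcp_pos: [0.5545, 0.2903, -0.0009]
tool_rot: [0.993, -0.117, -0.001, 0.0]
force: [-0.3, 0.3, 4.3]
finger_gap: 0.713
```

send_rows(
  motion=[
    {"gripper":66,"rotation":[0,0,0],"travel":[0,0,0]},
    {"gripper":66,"rotation":[0,0,0],"travel":[0,0,-2]},
    {"gripper":66,"rotation":[0,0,0],"travel":[0,0,0]},
    {"gripper":66,"rotation":[0,0,0],"travel":[0,0,0]},
    {"gripper":50,"rotation":[0,0,0],"travel":[0,0,0]},
    {"gripper":50,"rotation":[0,0,0],"travel":[0,0,0]},
    {"gripper":50,"rotation":[0,0,0],"travel":[0,0,0]},
    {"gripper":50,"rotation":[0,0,0],"travel":[0,0,0]},
    {"gripper":50,"rotation":[0,0,0],"travel":[0,0,0]},
  ],
)

```text
t: 26.32
tcp_pos: [0.554, 0.2901, 0.0007]
tool_rot: [0.993, -0.117, -0.001, 0.001]
force: [-0.2, -0.4, 3.3]
finger_gap: 0.714
```

send_rows(
  motion=[
    {"gripper":50,"rotation":[0,0,0],"travel":[0,0,-2]},
    {"gripper":50,"rotation":[0,0,0],"travel":[0,0,-5]},
    {"gripper":50,"rotation":[0,0,0],"travel":[0,0,-15]},
    {"gripper":50,"rotation":[0,0,0],"travel":[0,0,-35]},
    {"gripper":50,"rotation":[0,0,0],"travel":[0,0,-40]},
    {"gripper":50,"rotation":[0,0,0],"travel":[0,0,-40]},
    {"gripper":50,"rotation":[0,0,0],"travel":[0,0,-40]},
    {"gripper":50,"rotation":[0,0,0],"travel":[0,0,-30]},
    {"gripper":50,"rotation":[0,0,0],"travel":[0,0,0]},
    {"gripper":50,"rotation":[0,0,0],"travel":[0,0,0]},
    {"gripper":50,"rotation":[0,0,0],"travel":[0,0,0]},
  ],
)

```text
t: 27.23
tcp_pos: [0.5536, 0.29, 0.2068]
tool_rot: [0.993, -0.117, -0.002, 0.001]
force: [0.1, -0.2, -1.4]
finger_gap: 0.715
```

Run:
```python
from h import *
go(bedpts(J,(62,54,90)),jR());print(manip.sense()["q"])
im=manip.snapshot("wrist")[:,:,::-1].copy();cv2.imwrite("pics/w11.png",im)
runs(im,(170,180,230),150,500,140)
hsv=cv2.cvtColor(im,cv2.COLOR_BGR2HSV)
print("col 314 brightness, rows 140-200 step4:",hsv[140:200:4,314,2],hsv[140:200:4,314,1])
```

```text
t 27.2333 tcp [0.5536 0.29   0.2068] F [ 0.1399 -0.165  -1.4296] gap 0.7150640289885176
rot [ 1.9582 33.2234 -6.1457] n 5 per [ 0.3916  6.6447 -1.2291] | travel after rot [-38.385  527.313   47.2274] n 13.182824642736449 | before [ 52.2368 524.6318  61.6084]
[0.3039 0.5567 1.4538 0.0001 1.1362 2.1093]
170 [(413, 'd')]
180 [(412, 'd')]
230 [(255, 'd'), (373, 'W'), (410, 'd')]
col 314 brightness, rows 140-200 step4: [130 128 129 131 133 132 173 184 186 184 184 181 183 186 182] [186 191 188 187 188 151  13  14  14  12  11  11  11  14  11]
```

send_rows(
  motion=[
    {"gripper":50,"rotation":[0,0,0],"travel":[2,20,0]},
    {"gripper":50,"rotation":[0,0,0],"travel":[4,36,0]},
    {"gripper":50,"rotation":[0,0,0],"travel":[4,40,0]},
    {"gripper":50,"rotation":[0,0,0],"travel":[4,40,0]},
    {"gripper":50,"rotation":[0,0,0],"travel":[4,40,0]},
    {"gripper":50,"rotation":[0,0,0],"travel":[4,40,0]},
    {"gripper":50,"rotation":[0,0,0],"travel":[4,40,0]},
    {"gripper":50,"rotation":[0,0,0],"travel":[4,40,0]},
    {"gripper":50,"rotation":[0,0,0],"travel":[4,40,0]},
    {"gripper":50,"rotation":[0,0,0],"travel":[4,40,0]},
    {"gripper":50,"rotation":[0,0,0],"travel":[4,40,0]},
    {"gripper":50,"rotation":[0,0,0],"travel":[4,40,0]},
  ],
)

```text
t: 28.28
tcp_pos: [0.4915, -0.1651, 0.206]
tool_rot: [0.993, -0.117, -0.004, -0.0]
force: [0.4, -0.3, -1.0]
finger_gap: 0.714
```

send_rows(
  motion=[
    {"gripper":50,"rotation":[0,0,0],"travel":[3,35,0]},
    {"gripper":50,"rotation":[0,0,0],"travel":[3,25,0]},
    {"gripper":50,"rotation":[0.33,5.5,-1.02],"travel":[0,0,0]},
    {"gripper":50,"rotation":[0.33,5.5,-1.02],"travel":[0,0,0]},
    {"gripper":50,"rotation":[0.33,5.5,-1.02],"travel":[0,0,0]},
    {"gripper":50,"rotation":[0.33,5.5,-1.02],"travel":[0,0,0]},
    {"gripper":50,"rotation":[0.33,5.5,-1.02],"travel":[0,0,0]},
    {"gripper":50,"rotation":[0.33,5.5,-1.02],"travel":[0,0,0]},
    {"gripper":50,"rotation":[0,0,0],"travel":[0,0,0]},
    {"gripper":50,"rotation":[0,0,0],"travel":[0,0,0]},
    {"gripper":50,"rotation":[0,0,0],"travel":[0,0,0]},
  ],
)

```text
t: 29.2
tcp_pos: [0.4872, -0.2208, 0.207]
tool_rot: [0.967, -0.066, 0.245, 0.008]
force: [0.5, 0.5, -0.9]
finger_gap: 0.712
```

Run:
```python
from h import *
bed();go(bedpts(J,(57,54,25)),jR());print(manip.sense()["q"])
```

```text
t 29.20 bed tcp [ 98.0099  66.2483 139.0614] roterr [ 0.6008 -4.684   0.8543] F bed [-0.1191  0.597  -0.9402] gap mm 60.79209162101256
t 29.2 tcp [ 0.4872 -0.2208  0.207 ] F [ 0.4826  0.5416 -0.8534] gap 0.711851189941599
rot [-0.6008  4.684  -0.8543] n 1 per [-0.6008  4.684  -0.8543] | travel after rot [-41.0099  12.2483 114.0614] n 2.8515337745807954 | before [-31.3685  13.9997 116.8839]
[-0.8154  0.3411  2.0279  0.7157  0.4941  0.2998]
```

send_rows(
  motion=[
    {"gripper":50,"rotation":[-0.6,4.68,-0.85],"travel":[0,0,0]},
    {"gripper":50,"rotation":[0,0,0],"travel":[-10,3,20]},
    {"gripper":50,"rotation":[0,0,0],"travel":[-10,3,25]},
    {"gripper":50,"rotation":[0,0,0],"travel":[-10,3,25]},
    {"gripper":50,"rotation":[0,0,0],"travel":[-10,3,25]},
    {"gripper":50,"rotation":[0,0,0],"travel":[0,0,10]},
    {"gripper":50,"rotation":[0,0,0],"travel":[0,0,0]},
    {"gripper":50,"rotation":[0,0,0],"travel":[0,0,0]},
    {"gripper":50,"rotation":[0,0,0],"travel":[0,0,0]},
  ],
)

```text
t: 29.95
tcp_pos: [0.5075, -0.2322, 0.1009]
tool_rot: [0.961, -0.06, 0.271, 0.012]
force: [-0.1, -0.4, -0.5]
finger_gap: 0.712
```

Run:
```python
from h import *
bed();go(bedpts(J,(57,54,10)),jR())
```

```text
t 29.95 bed tcp [58.3625 57.3729 38.3427] roterr [ 0.559  -1.5462  0.1754] F bed [-0.3695 -0.4289 -0.4105] gap mm 60.8300471801569
t 29.95 tcp [ 0.5075 -0.2322  0.1009] F [-0.1385 -0.4149 -0.5456] gap 0.7122956344280668
rot [-0.559   1.5462 -0.1754] n 1 per [-0.559   1.5462 -0.1754] | travel after rot [-1.3625  3.3729 28.3427] n 0.7085665228533974 | before [-0.5869  3.6524 28.3347]
```

send_rows(
  motion=[
    {"gripper":50,"rotation":[-0.56,1.55,-0.18],"travel":[0,0,0]},
    {"gripper":50,"rotation":[0,0,0],"travel":[-0.7,1.7,10]},
    {"gripper":50,"rotation":[0,0,0],"travel":[-0.7,1.7,8]},
    {"gripper":50,"rotation":[0,0,0],"travel":[0,0,5]},
    {"gripper":50,"rotation":[0,0,0],"travel":[0,0,3]},
    {"gripper":50,"rotation":[0,0,0],"travel":[0,0,0]},
    {"gripper":50,"rotation":[0,0,0],"travel":[0,0,0]},
    {"gripper":50,"rotation":[0,0,0],"travel":[0,0,0]},
  ],
)

```text
t: 30.62
tcp_pos: [0.5193, -0.2371, 0.0783]
tool_rot: [0.957, -0.06, 0.283, 0.018]
force: [-0.5, -0.9, -0.5]
finger_gap: 0.708
```

Run:
```python
from h import *
bed()
```

```text
t 30.62 bed tcp [56.3467 53.9987 12.6626] roterr [-0.0166 -0.0218  0.052 ] F bed [-0.6063 -1.0092 -0.1471] gap mm 60.47994779530541
```

send_rows(
  motion=[
    {"gripper":50,"rotation":[0,0,0],"travel":[0,0,2]},
    {"gripper":50,"rotation":[0,0,0],"travel":[0,0,2]},
    {"gripper":50,"rotation":[0,0,0],"travel":[0,0,1]},
    {"gripper":50,"rotation":[0,0,0],"travel":[0,0,0]},
    {"gripper":50,"rotation":[0,0,0],"travel":[0,0,0]},
  ],
)

```text
t: 31.03
tcp_pos: [0.522, -0.2375, 0.0735]
tool_rot: [0.957, -0.06, 0.283, 0.017]
force: [-0.4, 0.1, -1.0]
finger_gap: 0.713
```

send_rows(
  motion=[
    {"gripper":50,"rotation":[0,0,0],"travel":[0,0,1]},
    {"gripper":50,"rotation":[0,0,0],"travel":[0,0,0.5]},
    {"gripper":50,"rotation":[0,0,0],"travel":[0,0,0]},
    {"gripper":50,"rotation":[0,0,0],"travel":[0,0,0]},
  ],
)

```text
t: 31.37
tcp_pos: [0.5223, -0.2375, 0.073]
tool_rot: [0.957, -0.06, 0.283, 0.018]
force: [-4.3, 0.2, 7.5]
finger_gap: 0.71
```

Run:
```python
from h import *
bed()
```

```text
t 31.37 bed tcp [56.0175 53.9514  6.5332] roterr [-0.0396 -0.0372  0.0907] F bed [ 0.4504 -0.3384  8.6569] gap mm 60.59237210311443
```

send_rows(
  motion=[
    {"gripper":50,"rotation":[0,0,0],"travel":[0,0,-0.7]},
    {"gripper":50,"rotation":[0,0,0],"travel":[0,0,0]},
    {"gripper":64,"rotation":[0,0,0],"travel":[0,0,0]},
    {"gripper":68,"rotation":[0,0,0],"travel":[0,0,0]},
    {"gripper":70,"rotation":[0,0,0],"travel":[0,0,0]},
    {"gripper":70,"rotation":[0,0,0],"travel":[0,0,0]},
    {"gripper":70,"rotation":[0,0,0],"travel":[0,0,0]},
  ],
)

```text
t: 31.95
tcp_pos: [0.5225, -0.2376, 0.0729]
tool_rot: [0.957, -0.06, 0.283, 0.017]
force: [0.1, 0.1, 0.0]
finger_gap: 0.822
```

Run:
```python
from h import *
bed()
im=manip.snapshot("wrist")[:,:,::-1].copy();cv2.imwrite("pics/w12.png",im)
```

```text
t 31.95 bed tcp [56.0753 53.8954  6.3385] roterr [-0.0017 -0.0477  0.0741] F bed [ 0.0575  0.074  -0.0074] gap mm 70.17244395443527
```

send_rows(
  motion=[
    {"gripper":70,"rotation":[0,0,0],"travel":[0,0,-5]},
    {"gripper":70,"rotation":[0,0,0],"travel":[0,0,-15]},
    {"gripper":70,"rotation":[0,0,0],"travel":[0,0,-25]},
    {"gripper":0,"rotation":[0,0,0],"travel":[0,-20,0]},
    {"gripper":0,"rotation":[0,0,0],"travel":[-2,-15,0]},
    {"gripper":0,"rotation":[0,0,0],"travel":[-2,-15,0]},
    {"gripper":0,"rotation":[0,0,0],"travel":[0,0,0]},
    {"gripper":0,"rotation":[0,0,0],"travel":[0,0,0]},
    {"gripper":0,"rotation":[0,0,0],"travel":[0,0,0]},
    {"gripper":0,"rotation":[0,0,0],"travel":[0,0,0]},
  ],
)

```text
t: 32.83
tcp_pos: [0.5014, -0.1857, 0.1087]
tool_rot: [0.957, -0.06, 0.283, 0.018]
force: [0.2, -0.9, 0.1]
finger_gap: 0.003
```

Run:
```python
from h import *
bed()
im=manip.snapshot("wrist")[:,:,::-1].copy();cv2.imwrite("pics/w13.png",im)
t=manip.snapshot("top")[:,:,::-1].copy();cv2.imwrite("pics/t13.png",t)
```

```text
t 32.83 bed tcp [ 52.7371 102.7624  51.2713] roterr [-0.071  -0.0015  0.0922] F bed [ 0.315  -0.8224 -0.0797] gap mm 0.23032969723717192
```

send_rows(
  motion=[
    {"gripper":0,"rotation":[0,0,0],"travel":[-2,0,20]},
    {"gripper":0,"rotation":[0,0,0],"travel":[0,0,15]},
    {"gripper":0,"rotation":[0,0,0],"travel":[0,0,8]},
    {"gripper":0,"rotation":[0,0,0],"travel":[0,0,4]},
    {"gripper":0,"rotation":[0,0,0],"travel":[0,0,0]},
    {"gripper":0,"rotation":[0,0,0],"travel":[0,3,0]},
    {"gripper":0,"rotation":[0,0,0],"travel":[0,3,0]},
    {"gripper":0,"rotation":[0,0,0],"travel":[0,2,0]},
    {"gripper":0,"rotation":[0,0,0],"travel":[0,2,0]},
    {"gripper":0,"rotation":[0,0,0],"travel":[0,2,0]},
  ],
)

```text
t: 33.77
tcp_pos: [0.5231, -0.1997, 0.0685]
tool_rot: [0.957, -0.06, 0.283, 0.018]
force: [0.1, 0.3, 0.7]
finger_gap: -0.001
```

send_rows(
  motion=[
    {"gripper":0,"rotation":[0,0,0],"travel":[0,2,0]},
    {"gripper":0,"rotation":[0,0,0],"travel":[0,2,0]},
    {"gripper":0,"rotation":[0,0,0],"travel":[0,2,0]},
    {"gripper":0,"rotation":[0,0,0],"travel":[0,2,0]},
    {"gripper":0,"rotation":[0,0,0],"travel":[0,2,0]},
    {"gripper":0,"rotation":[0,0,0],"travel":[0,2,0]},
    {"gripper":0,"rotation":[0,0,0],"travel":[0,2,0]},
    {"gripper":0,"rotation":[0,0,0],"travel":[0,0,0]},
  ],
)

```text
t: 34.43
tcp_pos: [0.5215, -0.2138, 0.068]
tool_rot: [0.957, -0.06, 0.283, 0.018]
force: [-0.1, -0.9, -0.0]
finger_gap: -0.001
```

Run:
```python
from h import *
bed()
```

```text
t 34.43 bed tcp [50.1935 77.338   4.3773] roterr [-0.0413 -0.0431  0.0908] F bed [ 0.0186 -0.9249 -0.0188] gap mm -0.07690299885203242
```

Now continue to contact (expected at y ≈ 68.5).

send_rows(
  motion=[
    {"gripper":0,"rotation":[0,0,0],"travel":[0,1.5,0]},
    {"gripper":0,"rotation":[0,0,0],"travel":[0,1.5,0]},
    {"gripper":0,"rotation":[0,0,0],"travel":[0,1.5,0]},
    {"gripper":0,"rotation":[0,0,0],"travel":[0,1.5,0]},
    {"gripper":0,"rotation":[0,0,0],"travel":[0,0,0]},
  ],
)

```text
t: 34.85
tcp_pos: [0.521, -0.2159, 0.0681]
tool_rot: [0.957, -0.058, 0.284, 0.015]
force: [2.8, 8.8, 0.2]
finger_gap: -0.002
```

send_rows(
  motion=[
    {"gripper":0,"rotation":[0,0,0],"travel":[0,0.8,0]},
    {"gripper":0,"rotation":[0,0,0],"travel":[0,0.8,0]},
    {"gripper":0,"rotation":[0,0,0],"travel":[0,0.8,0]},
    {"gripper":0,"rotation":[0,0,0],"travel":[0,0,0]},
  ],
)

```text
t: 35.18
tcp_pos: [0.5208, -0.216, 0.0682]
tool_rot: [0.957, -0.056, 0.285, 0.013]
force: [3.1, 13.2, 1.3]
finger_gap: -0.001
```

send_rows(
  motion=[
    {"gripper":0,"rotation":[0,0,0],"travel":[0,0.8,0]},
    {"gripper":0,"rotation":[0,0,0],"travel":[0,0.8,0]},
    {"gripper":0,"rotation":[0,0,0],"travel":[0,0,0]},
  ],
)

```text
t: 35.43
tcp_pos: [0.5208, -0.2161, 0.0682]
tool_rot: [0.957, -0.055, 0.285, 0.012]
force: [5.7, 16.7, 0.6]
finger_gap: -0.0
```

Run:
```python
from h import *
bed()
im=manip.snapshot("wrist")[:,:,::-1].copy();cv2.imwrite("pics/w14.png",im)
```

```text
t 35.43 bed tcp [49.909  75.0258  4.8182] roterr [ 0.7612  0.1421 -0.2536] F bed [ 3.351  17.3103 -1.5163] gap mm -0.022443964654445963
```

send_rows(
  motion=[
    {"gripper":0,"rotation":[0,0,0],"travel":[0,-5,0]},
    {"gripper":0,"rotation":[0,0,0],"travel":[0,-5,0]},
    {"gripper":0,"rotation":[0,0,0],"travel":[0,0,-6.5]},
    {"gripper":0,"rotation":[0,0,0],"travel":[0,0,0]},
    {"gripper":0,"rotation":[0,0,0],"travel":[0,2,0]},
    {"gripper":0,"rotation":[0,0,0],"travel":[0,2,0]},
    {"gripper":0,"rotation":[0,0,0],"travel":[0,0,0]},
    {"gripper":0,"rotation":[0,0,0],"travel":[0,0,0]},
  ],
)

```text
t: 36.15
tcp_pos: [0.5176, -0.2177, 0.0736]
tool_rot: [0.957, -0.06, 0.283, 0.018]
force: [-0.5, 0.5, 1.0]
finger_gap: 0.002
```

Run:
```python
from h import *
bed();go(bedpts(J,(50,70,11)),jR())
```

```text
t 36.15 bed tcp [50.2991 73.0106 10.9309] roterr [-0.0647 -0.0215  0.1153] F bed [0.0601 0.3966 1.1268] gap mm 0.16147321246100857
t 36.15 tcp [ 0.5176 -0.2177  0.0736] F [-0.5101  0.4631  0.9777] gap 0.0018907870311593508
rot [ 0.0647  0.0215 -0.1153] n 1 per [ 0.0647  0.0215 -0.1153] | travel after rot [-0.2991  3.0106 -0.0691] n 0.07526479113887248 | before [-0.2931  3.0113 -0.0656]
```

Passed 75 without contact, so the stop there was the thicker finger part. Continue to ~68.5.

send_rows(
  motion=[
    {"gripper":0,"rotation":[0,0,0],"travel":[0,1.5,0]},
    {"gripper":0,"rotation":[0,0,0],"travel":[0,1,0]},
    {"gripper":0,"rotation":[0,0,0],"travel":[0,1,0]},
    {"gripper":0,"rotation":[0,0,0],"travel":[0,0,0]},
  ],
)

```text
t: 36.48
tcp_pos: [0.5171, -0.2206, 0.0734]
tool_rot: [0.957, -0.06, 0.283, 0.017]
force: [0.0, 0.2, -0.6]
finger_gap: -0.002
```

send_rows(
  motion=[
    {"gripper":0,"rotation":[0,0,0],"travel":[0,0.8,0]},
    {"gripper":0,"rotation":[0,0,0],"travel":[0,0.8,0]},
    {"gripper":0,"rotation":[0,0,0],"travel":[0,0,0]},
  ],
)

```text
t: 36.73
tcp_pos: [0.5169, -0.222, 0.0735]
tool_rot: [0.957, -0.06, 0.283, 0.017]
force: [0.9, 0.4, -0.2]
finger_gap: -0.001
```

Run:
```python
from h import *
bed()
im=manip.snapshot("wrist")[:,:,::-1].copy();cv2.imwrite("pics/w15.png",im)
g=cv2.cvtColor(im,cv2.COLOR_BGR2GRAY)
for r in (165,200,240,280): print(r,g[r,320:640:4])
```

```text
t 36.73 bed tcp [50.1438 68.7003 10.9204] roterr [-0.0103 -0.0436  0.0741] F bed [ 0.5941  0.5192 -0.6379] gap mm -0.04817603088798351
165 [232 233 233 219 205 231 231 231 231 232 230 230 232 231 231 230 232 230
 230 231 231 231 230 230 228 229 228 229 228 229 228 228 228 228 228 227
 229 228 227 230 227 225 227 227 227 227 225 224 225 225 225 225 102  23
  23  28  68  70  72  71  74  74  69  69 149 150 147 149 148 148 150 149
 148 149 146 147 145 143 147 149]
200 [231 230 229 173 216 229 229 229 229 228 229 231 229 229 230 228 229 229
 230 227 228 229 226 228 227 229 226 228 229 226 230 227 228 229 228 228
 227 225 228 228 227 227 226 226 228 225 226 226 225 225 225  49  25  24
  40  69  72  70  73  74  72  73 124 150 156 156 155 154 152 147 147 146
 151 149 144 141 145 144 141 134]
240 [233 233 232 159 225 229 227 228 228 227 229 228 200  18  14  17  33  31
  19  38  24  11  39  19  16  36   8  18  34   5  26  36  14  32  28   6
  15   8  11  72  75 210 226 227 227 226 227 225 226 207  21  27  22  59
  74  71  74  71  74  68  75 150 145 143 151 152 147 148 153 152 144 147
 144 146 148 149 149 148 145 141]
280 [230 232 233 114 226 229 228 227 228 227 229 228  86   9   7  13  37  14
  17  35   8  30  31  10  37  19   9  32  12  17  33   9  28  32   6  10
  16  16  76  79 219 227 226 226 226 225 226 227 137  18  24  32  64  67
  70  68  71  71  68 146 146 142 144 152 148 139 145 150 151 147 144 145
 148 153 151 152 148 147 147 145]
```

send_rows(
  motion=[
    {"gripper":0,"rotation":[0,0,0],"travel":[0,0.7,0]},
    {"gripper":0,"rotation":[0,0,0],"travel":[0,0,0]},
  ],
)

```text
t: 36.95
tcp_pos: [0.5168, -0.2221, 0.0735]
tool_rot: [0.957, -0.06, 0.283, 0.017]
force: [0.1, 1.5, -0.6]
finger_gap: -0.003
```

send_rows(
  motion=[
    {"gripper":0,"rotation":[0,0,0],"travel":[0,0.7,0]},
    {"gripper":0,"rotation":[0,0,0],"travel":[0,0,0]},
  ],
)

```text
t: 37.12
tcp_pos: [0.5168, -0.2221, 0.0735]
tool_rot: [0.957, -0.059, 0.283, 0.016]
force: [0.5, 4.1, -0.3]
finger_gap: -0.002
```

send_rows(
  motion=[
    {"gripper":0,"rotation":[0,0,0],"travel":[0,0.5,0]},
    {"gripper":0,"rotation":[0,0,0],"travel":[0,0,0]},
  ],
)

```text
t: 37.28
tcp_pos: [0.5167, -0.2222, 0.0735]
tool_rot: [0.957, -0.059, 0.283, 0.016]
force: [1.9, 5.0, 0.5]
finger_gap: -0.003
```

Run:
```python
from h import *
bed()
```

```text
t 37.28 bed tcp [50.0312 68.4892 11.0144] roterr [ 0.1644 -0.0092  0.0081] F bed [ 1.3954  5.1982 -0.2614] gap mm -0.2777176278537488
```

send_rows(
  motion=[
    {"gripper":0,"rotation":[0,0,0],"travel":[0,-2,0]},
    {"gripper":0,"rotation":[0,0,0],"travel":[0,-3,-5]},
    {"gripper":0,"rotation":[0,0,0],"travel":[0,0,-20]},
    {"gripper":0,"rotation":[0,0,0],"travel":[17,8,0]},
    {"gripper":0,"rotation":[0,0,0],"travel":[17,8,0]},
    {"gripper":0,"rotation":[0,0,0],"travel":[17,8,0]},
    {"gripper":0,"rotation":[0,0,0],"travel":[17,8,0]},
    {"gripper":0,"rotation":[0,0,0],"travel":[17,8,0]},
    {"gripper":0,"rotation":[0,0,0],"travel":[0,0,0]},
    {"gripper":0,"rotation":[0,0,0],"travel":[0,0,0]},
    {"gripper":0,"rotation":[0,0,0],"travel":[0,0,0]},
  ],
)

```text
t: 38.2
tcp_pos: [0.5683, -0.2647, 0.14]
tool_rot: [0.957, -0.06, 0.282, 0.017]
force: [-0.7, -0.2, 0.1]
finger_gap: 0.001
```

Run:
```python
from h import *
bed()
```

```text
t 38.20 bed tcp [133.6231  32.6316  36.0932] roterr [ 0.0466 -0.1263  0.1231] F bed [-0.492  -0.2882  0.4241] gap mm 0.06908248005103522
```

send_rows(
  motion=[
    {"gripper":0,"rotation":[0,0,0],"travel":[2,1.5,10]},
    {"gripper":0,"rotation":[0,0,0],"travel":[0,0,10]},
    {"gripper":0,"rotation":[0,0,0],"travel":[0,0,5]},
    {"gripper":0,"rotation":[0,0,0],"travel":[0,0,0]},
    {"gripper":0,"rotation":[0,0,0],"travel":[-2,0,0]},
    {"gripper":0,"rotation":[0,0,0],"travel":[-2,0,0]},
    {"gripper":0,"rotation":[0,0,0],"travel":[-2,0,0]},
    {"gripper":0,"rotation":[0,0,0],"travel":[-2,0,0]},
    {"gripper":0,"rotation":[0,0,0],"travel":[0,0,0]},
  ],
)

```text
t: 38.95
tcp_pos: [0.5772, -0.2681, 0.1163]
tool_rot: [0.957, -0.06, 0.283, 0.017]
force: [-0.6, -0.6, 0.3]
finger_gap: 0.003
```

send_rows(
  motion=[
    {"gripper":0,"rotation":[0,0,0],"travel":[-1,0,0]},
    {"gripper":0,"rotation":[0,0,0],"travel":[-1,0,0]},
    {"gripper":0,"rotation":[0,0,0],"travel":[-1,0,0]},
    {"gripper":0,"rotation":[0,0,0],"travel":[-1,0,0]},
    {"gripper":0,"rotation":[0,0,0],"travel":[-1,0,0]},
    {"gripper":0,"rotation":[0,0,0],"travel":[0,0,0]},
  ],
)

```text
t: 39.45
tcp_pos: [0.5735, -0.2676, 0.1135]
tool_rot: [0.957, -0.06, 0.283, 0.017]
force: [-0.9, -0.9, -1.1]
finger_gap: -0.001
```

Run:
```python
from h import *
bed()
```

```text
t 39.45 bed tcp [123.758   30.375   10.8845] roterr [ 0.0007 -0.0657  0.0888] F bed [-1.2514 -0.9948 -0.4975] gap mm -0.07558490972962743
```

send_rows(
  motion=[
    {"gripper":0,"rotation":[0,0,0],"travel":[-1,0,0]},
    {"gripper":0,"rotation":[0,0,0],"travel":[-1,0,0]},
    {"gripper":0,"rotation":[0,0,0],"travel":[-0.8,0,0]},
    {"gripper":0,"rotation":[0,0,0],"travel":[-0.8,0,0]},
    {"gripper":0,"rotation":[0,0,0],"travel":[0,0,0]},
  ],
)

```text
t: 39.87
tcp_pos: [0.5705, -0.2672, 0.1116]
tool_rot: [0.957, -0.06, 0.283, 0.017]
force: [-0.9, 0.3, -1.0]
finger_gap: -0.001
```

send_rows(
  motion=[
    {"gripper":0,"rotation":[0,0,0],"travel":[-0.7,0,0]},
    {"gripper":0,"rotation":[0,0,0],"travel":[-0.7,0,0]},
    {"gripper":0,"rotation":[0,0,0],"travel":[0,0,0]},
  ],
)

```text
t: 40.12
tcp_pos: [0.57, -0.2673, 0.1113]
tool_rot: [0.957, -0.06, 0.284, 0.017]
force: [2.1, -1.1, 1.1]
finger_gap: -0.005
```

send_rows(
  motion=[
    {"gripper":0,"rotation":[0,0,0],"travel":[-0.7,0,0]},
    {"gripper":0,"rotation":[0,0,0],"travel":[-0.7,0,0]},
    {"gripper":0,"rotation":[0,0,0],"travel":[0,0,0]},
  ],
)

```text
t: 40.37
tcp_pos: [0.5699, -0.2674, 0.1113]
tool_rot: [0.957, -0.06, 0.285, 0.017]
force: [5.1, 0.1, 2.1]
finger_gap: -0.002
```

Run:
```python
from h import *
bed()
```

```text
t 40.37 bed tcp [119.5261  30.1875  10.9645] roterr [0.0194 0.1391 0.0574] F bed [ 5.4359  0.7638 -0.982 ] gap mm -0.20707270250732612
```

send_rows(
  motion=[
    {"gripper":0,"rotation":[0,0,0],"travel":[4,0,0]},
    {"gripper":0,"rotation":[0,0,0],"travel":[1.5,0,0]},
    {"gripper":0,"rotation":[0,0,0],"travel":[0,0,4]},
    {"gripper":0,"rotation":[0,0,0],"travel":[0,0,3]},
    {"gripper":0,"rotation":[0,0,0],"travel":[-1,0,0]},
    {"gripper":0,"rotation":[0,0,0],"travel":[-1,0,0]},
    {"gripper":0,"rotation":[0,0,0],"travel":[-1,0,0]},
    {"gripper":0,"rotation":[0,0,0],"travel":[-1,0,0]},
    {"gripper":0,"rotation":[0,0,0],"travel":[0,0,0]},
    {"gripper":0,"rotation":[0,0,0],"travel":[0,0,0]},
  ],
)

```text
t: 41.2
tcp_pos: [0.5738, -0.2676, 0.1054]
tool_rot: [0.957, -0.06, 0.284, 0.017]
force: [3.3, 0.8, -0.1]
finger_gap: -0.002
```

Run:
```python
from h import *
bed()
```

```text
t 41.20 bed tcp [119.6157  30.4099   3.9048] roterr [0.019  0.0013 0.0718] F bed [ 2.599   1.186  -1.7615] gap mm -0.16064574433817408
```

send_rows(
  motion=[
    {"gripper":0,"rotation":[0,0,0],"travel":[2,0,0]},
    {"gripper":0,"rotation":[0,0,0],"travel":[3,0,-10]},
    {"gripper":0,"rotation":[0,0,0],"travel":[0,0,-30]},
    {"gripper":0,"rotation":[0,0,0],"travel":[0,-30,-40]},
    {"gripper":0,"rotation":[0,0,0],"travel":[-25,-35,-40]},
    {"gripper":0,"rotation":[0,0,0],"travel":[-25,-35,-30]},
    {"gripper":0,"rotation":[0,0,0],"travel":[-25,-40,0]},
    {"gripper":0,"rotation":[0,0,0],"travel":[-10,-40,0]},
    {"gripper":0,"rotation":[0,0,0],"travel":[0,0,0]},
    {"gripper":0,"rotation":[0,0,0],"travel":[0,0,0]},
    {"gripper":0,"rotation":[0,0,0],"travel":[0,0,0]},
  ],
)

```text
t: 42.12
tcp_pos: [0.4773, -0.1163, 0.1801]
tool_rot: [0.956, -0.059, 0.285, 0.017]
force: [0.7, -0.3, 0.7]
finger_gap: 0.0
```

Run:
```python
from h import *
bed()
o=np.zeros((600,800,3),np.uint8);I={}
for n in("wrist","side","top"): I[n]=manip.snapshot(n)[:,:,::-1].copy();cv2.imwrite(f"pics/{n}_f.png",I[n])
o[:300,:400]=cv2.resize(I["wrist"],(400,300),interpolation=cv2.INTER_AREA)
o[:,400:]=cv2.resize(I["side"][210:370,310:435][:, :],(400,512),interpolation=cv2.INTER_CUBIC)[:600] if False else cv2.resize(I["side"][215:380,320:430],(400,600),interpolation=cv2.INTER_CUBIC)
o[300:,:400]=cv2.resize(I["top"][195:300,380:520],(400,300),interpolation=cv2.INTER_CUBIC)
cv2.imwrite("pics/final.png",o)
```

```text
t 42.12 bed tcp [ 64.3383 168.6578 128.8363] roterr [ 0.0455  0.2237 -0.0121] F bed [ 0.9633 -0.2087  0.1546] gap mm 0.030292620692506482
```

View pics/final.png

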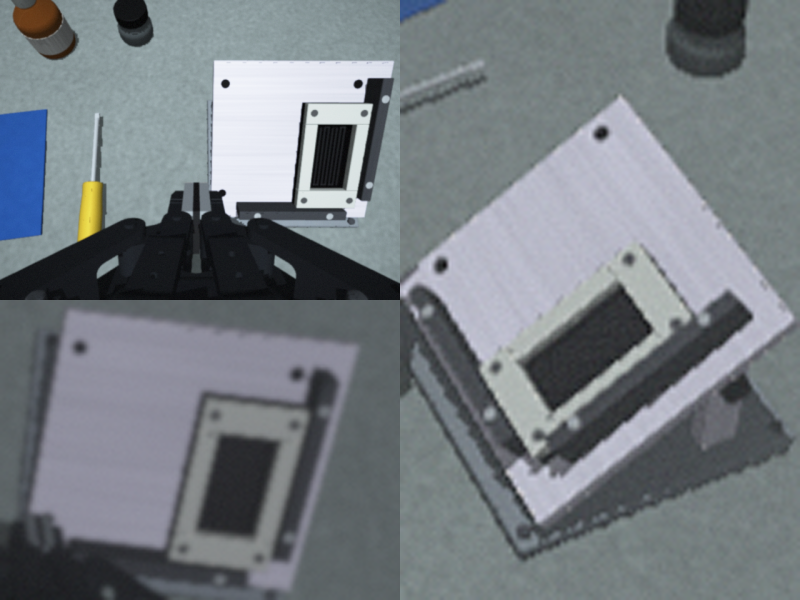

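Run:
```python
from h import *
c=manip.calibration("wrist");im=cv2.imread("pics/wrist_f.png")
hsv=cv2.cvtColor(im,cv2.COLOR_BGR2HSV);g=hsv[:,:,2]
# edges: frame bounded by dark (plate left margin, fences) ; sample transitions
runs(im,(180,210,240,270,300),440,620,130)
for z,n in((16,"frame top"),(8,"plate top")): print(n,proj(bedpts(J,[(0,0,z),(0,62,z),(110,62,z),(110,0,z)]),c))
gl=cv2.cvtColor(im,cv2.COLOR_BGR2GRAY)
for u in (495,520,550,580): print(u,[(int(i)+130,int(gl[i+130,u]),int(gl[i+131,u])) for i in np.flatnonzero(np.abs(np.diff((gl[130:345,u]>130).astype(int))))])
```

```text
180 [(482, 'd'), (491, 'W'), (498, 'd'), (508, 'W'), (578, 'd'), (588, 'W'), (594, 'd')]
210 [(479, 'd'), (488, 'W'), (508, 'd'), (569, 'W'), (589, 'd'), (615, 'W')]
240 [(476, 'd'), (484, 'W'), (504, 'd'), (564, 'W'), (584, 'd'), (609, 'W')]
270 [(472, 'd'), (481, 'W'), (500, 'd'), (559, 'W'), (578, 'd'), (603, 'W')]
300 [(469, 'd'), (478, 'W'), (496, 'd'), (554, 'W'), (573, 'd'), (587, 'W'), (594, 'd'), (597, 'W')]
frame top [[567.4982 333.4814]
 [474.2076 333.67  ]
 [492.3562 166.3214]
 [596.4335 166.0941]]
plate top [[560.7016 327.9141]
 [469.9097 328.0982]
 [487.0358 165.1084]
 [588.0128 164.8877]]
495 [(332, 185, 101)]
520 [(163, 192, 121), (164, 121, 137), (198, 179, 90), (301, 107, 137), (332, 185, 100)]
550 [(164, 133, 129), (165, 129, 187), (198, 183, 91), (302, 101, 133), (335, 131, 86)]
580 [(163, 187, 125), (165, 123, 182), (177, 132, 98), (185, 99, 146), (258, 136, 122), (320, 87, 140)]
```

```bash
python3 -c "
from station import manip
print(manip.sign_off(), manip.sense()['t'])"
```

```text
the job is handed in; nothing more can be done
the job is handed in; nothing more can be done
```

The graphite plate and the white frame are both stacked in the jig, snug and square against both fences. I handed the job in shortly after 42 s; the limit is 72 s. I used the black plate on the mat, which was the leftmost one, and the white frame rather than the green one. Each sheet was laid flat to the slope, pressed lightly, released, and then pushed with closed fingers.

**Position checks:**
- **Side fence:** both sheets stopped at the same place, y about 68.5 mm, with about 5 N of push.
- **Low fence:** both stopped at x about 119.55 mm, also with about 5 N. A recheck of the plate after the frame was on stopped at 119.6 mm.
- **Squareness:** in the last wrist image the frame's long edges matched the predicted home position within 1 px, and the ends within about 2 px. The plate's visible edge ran parallel to the frame's.
- **Bystanders:** the screwdriver, bottle and jar were in view and looked undisturbed in the last pictures, but I did not measure their positions again. The fingers were clear of everything.

**What went off plan:**
- A wrist joint reached its range end while carrying the plate, so I turned the plate end for end above the jig.
- The first sideways push on the frame stopped early, at about 17 N, on a thicker part of the finger. I backed off and redid it with the fingertips higher.
- The jig position measured from the wrist camera differed by 2 to 3 mm from the other cameras. I used roughly the average, and the fences set the final position.

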